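# Seat a capillary holder in the micromanipulator's V-groove

### The job

Take the long capillary holder with the collar and glass tip from the bench rest and lay it in the manipulator's V-groove, glass out over the open end and its tail a little short of the end stop. Slide it gently back along the groove until you feel its tail touch the stop pin and leave it touching, then fold the hinged keeper down onto its shank and let go. Touch nothing with the glass, press the stop only lightly, and leave the other things on the bench where they are.

Things in the scene. Friction and masses are not known exactly. Their poses are not given: they have to be found in the camera images.
- holder: Long straight metal holder, 75-145 g. Origin: centre of its flat tail face; x along the rod to the glass. From the tail: shank 12 mm diameter, 0-112 mm; collar 24 mm diameter, 112-118; neck 12 mm diameter, 118-156, good to grip (or push on the collar's front face); head 18 mm diameter, 156-178; then glass. Mass centre 73 mm from the tail. Starts in a slot of the rest, axis level, 50 mm high.
- capillary: The holder's glass tip, fixed to it: 3 mm diameter, 40 mm long, on the rod's axis. Origin: where it leaves the head, 178 mm from the tail; x along the glass to its tip. It breaks at a touch of more than 1 N.
- carrier: Micromanipulator fixed to the bench. Origin: underside of its base, below the groove's middle; z up, x along the groove from stop to open end. On top a level 90 degree V-groove, 96 mm long (x -48 to 48), 17 mm wide, 8.5 mm deep, in a block 36 mm wide whose top is 110 mm above the bench, level with a seated rod's axis. A holder laid with its tail beyond x -28 tips out.
- end_stop: Stop bracket with a locked screw whose pin juts out 6 to 22 mm towards the groove: set anew each time, not in the readings, to be felt. Origin: on the bracket's face and a seated rod's axis, x -66 mm on the carrier, same axes. The pin's nose (stop_pin_c0, 6 mm diameter, 5 mm long) is sprung: 1.5 mm of give at 3 N/mm, then rigid; over 10 N spoils it. Sliding takes 0.5-1.5 N; stop at 3-4 N.
- keeper (a joint): Hinge angle of the keeper, a steel strap 20 mm wide and 50 mm long that folds over the groove from the carrier's +y side. 1.8 to 1.9 rad at the start: standing up, leaning a little outward. 0: strap level, its pad bearing on the shank of a seated holder. Stiff hinge, stays where left; 1 to 2 N at its end moves it.
- keeper_hinge (a point): Middle of the keeper's hinge line, which is parallel to the groove: on the carrier at x -15, y +24 mm, 114 mm above the bench; axes as the carrier's. Closed, the strap reaches from here 50 mm in the carrier's -y direction, its upper face 9 mm above this point.
- keeper_end (a point): On the upper (when open: outer) face of the keeper, near its free end, 46 mm from the hinge line; moves with the keeper.
- rest: Grey bench rest with two parallel slots for holders, fixed to the bench. Origin: middle of its underside; x along the slots, away from the robot. Base 76 x 124 mm; notched uprights at x -28 and +28 mm, 50 mm high. Slots at y -38 and +38 mm, tails at x -58 mm, so the long holder's collar and neck are out beyond the rest.
- short_holder: The other holder, in the other slot: 12 mm rod, 118 mm long, no collar, no glass. Origin: centre of its tail face, x along the rod. Leave it alone.
- dish: Covered culture dish, 63 mm diameter, 14 mm high, loose on the bench. Origin: centre of its underside. Leave it alone.
- jar: Amber jar with a white cap, 44 mm diameter, 65 mm high, loose on the bench. Origin: centre of its underside. Leave it alone.
Mind the look-alikes: they are no part of the job. What is shaped like the holder but red is not meant.

How it is judged:
By the outcome, as a careful person would: the job done as asked, in the order asked, and still so for the second after the job is handed in, with the robot touching nothing.
It also fails if it takes over 64 s, if anything falls off the work surface, if the arm or the gripper's body presses on something with over 40 N, if the wrist force passes 120 N, or if a joint passes its speed limit or range.

### The arm

A 6-joint arm with a two-finger parallel gripper is mounted at the origin on the work surface. World frame = base frame: x ahead of the robot, y to its left, z up, the work surface at z = 0. Lengths are in m, angles in rad, forces in N, time in s.
With the tool pointing down it reaches from about 0.35 to 0.975 m from the base axis. Payload 4.9 kg.
Tool frame: the origin (TCP) lies midway between the tips of the shut fingers; the grasp point (between the pads) lies 19 mm behind it; y points along the fingers, z is the direction in which the jaws open and shut, and the axes are right-handed (so a half turn about y gives the same grasp; the last joint's range is limited). The gripper opens to 85 mm and grips with 20 to 120 N. Pads are 22 mm wide; open, the fingers measure 114 mm over their backs; the gripper's body (76 mm by 85 mm) begins 54 mm behind the grasp point. The pads swing forward as they close: fully open they stand 13 mm farther back than shut.
Start: joints at [1.148, 0.053, 1.613, -0, 1.476, -0.119], TCP at [0.187, 0.596, 0.231] pointing down, gripper open.
Joint ranges: [-3.01, 3.01], [-1.01, 2.22], [0.06, 2.58], [-1.02, 4.17], [0.09, 2.62], [-3.14, 3.14]. Speed limits (rad/s): [2.57, 2.57, 3.14, 3.14, 3.14, 3.14].

### API

Orientations are given as a unit quaternion [w, x, y, z].
In Python, from plant import * gives the robot as it stands.
- The arm moves only by the shell command python3 -m crank 'ROWS'. ROWS is JSON, a list that holds one entry, the list of rows, each a list of 5 numbers: the gripper command: -1 is shut, 1 is fully open, values between are in proportion, then the shift along the tool's x, y, z in cm, then the turn about the tool's y in degrees. In form: [[[jaw, dx, dy, dz, twist], ...]]. A call has 1 to 8 rows; each row shifts and turns the commanded pose from where the row before left it, along the tool's axes as they then stand; what a row does not reach is not made up. A row lasts 1/8 s, in which the tool goes at most 62.5 mm and 10.7 degrees, less where a joint would pass 70% of its speed; a pose out of reach is approached as far as the arm can. A call with a gripper value outside its range is refused whole. The fingers move at their own pace and stop on an object; the grip force is fixed at half the most. Time passes only in rows, so rows that do not move let the fingers close. It gives the time, the measured TCP pose, the force and the opening at its end, in the units of the state.
- state(): the state, without advancing time (a new reading comes with each control period).
- grab_frame(name): name is "side" or "top" or "wrist"; returns a dict with "frame" (384x512x3 uint8, red, green, blue), "fx", "fy", "cx", "cy" (pixels), "pose" (4x4, takes a point from camera to world coordinates). Camera axes: x right, y up, looking along -z (the intrinsics and any distortion apply to the point x, -y, -z); pixel columns grow to the right and rows downward; lengths in m; the calibration is good to about 2 mm. A picture is of the moment at which its call begins. There is no depth.
- job_done(): hands the job in, once; it reports no verdict.
The state is a dict: "time": time; "joint_pos": joint angles; "joint_vel": joint speeds; "joint_efforts": joint torques, N m; "tool_pos": TCP position; "tool_rot": TCP orientation; "contact_force": force on the tool from outside, world axes, zero at the start; "ft_torque": the same for the moment, N m; "gripper_width": opening from 0.0 (shut) to 1.0 (fully open).
Only numpy, scipy, OpenCV 4.12 (cv2) and the standard library are available. Lean on these libraries where they do the work, as an engineer would, in place of code of your own. Each camera call takes 0.05 s, during which the arm holds its last target.

## Working session

There is one attempt and no reset: what is moved stays moved. The work goes in short steps, Python scripts to look and compute and a shell command to move; the robot and the scene stay as the last step left them, time stands still between calls to the robot, and variables do not carry over. Pictures are saved under pics/ and viewed, and the job is handed in when it is done.

```bash
ls; mkdir -p pics; python3 - <<'E'
from plant import *
import cv2
s=state(); print({k:s[k] for k in s})
for n in ["side","top","wrist"]:
    f=grab_frame(n); print(n,f['fx'],f['fy'],f['cx'],f['cy'],[k for k in f]); print(f['pose'])
    cv2.imwrite(f'pics/{n}0.png',f['frame'][:,:,::-1])
E
```

```text
pics
{'time': 0.0, 'joint_pos': array([ 1.14800011e+00,  5.33699389e-02,  1.61433240e+00,  3.10614890e-05,
        1.47595480e+00, -1.18992939e-01]), 'joint_vel': array([-8.63689573e-05, -7.45916673e-04,  5.47375543e-04,  4.67411899e-04,
       -1.74774732e-03,  6.38826841e-04]), 'joint_efforts': array([ 5.89436549e-04, -3.93676078e+01, -3.70179963e+01, -2.72645548e-05,
        6.91347013e-03, -1.69813842e-05]), 'tool_pos': array([0.18669802, 0.59580752, 0.23003195]), 'tool_rot': array([-0.69826363,  0.69966436, -0.10720492,  0.10679322]), 'contact_force': array([ 0.03666241,  0.30760257, -0.31865179]), 'ft_torque': array([-0.01889516,  0.02194348,  0.02588871]), 'gripper_width': 1.0003883256073685}
side 354.220980676287 354.220980676287 255.01176668013534 189.4916141280675 ['frame', 'fx', 'fy', 'cx', 'cy', 'pose']
[[ 0.97556411  0.10992291 -0.19024097  0.31094395]
 [-0.21954947  0.52130645 -0.82464393 -0.80819634]
 [ 0.00852659  0.84626032  0.53270138  0.72939987]
 [ 0.          0.          0.          1.        ]]
top 437.6092611699005 437.6092611699005 251.7057044956168 191.6297220258928 ['frame', 'fx', 'fy', 'cx', 'cy', 'pose']
[[-0.02357379  0.98895709 -0.14631528  0.38408145]
 [-0.99952816 -0.02619811 -0.01603486  0.15600994]
 [-0.01969097  0.14586824  0.98910804  1.21137291]
 [ 0.          0.          0.          1.        ]]
wrist 330.60845148688486 330.60845148688486 251.44364540455265 191.1005166614537 ['frame', 'fx', 'fy', 'cx', 'cy', 'pose']
[[ 0.298944   -0.91763439 -0.2618771   0.12050381]
 [ 0.95426898  0.28695298  0.0838373   0.61624466]
 [-0.00178557 -0.27496385  0.96145291  0.37335837]
 [ 0.          0.          0.          1.        ]]
```

View pics/side0.png

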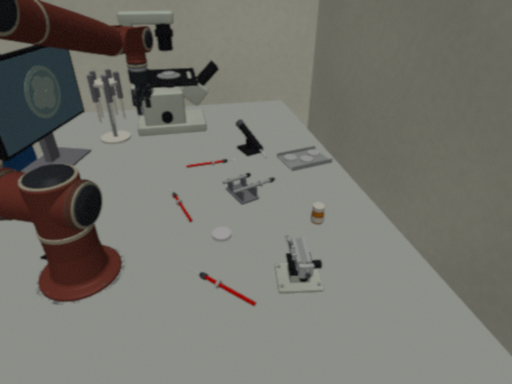

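View pics/top0.png

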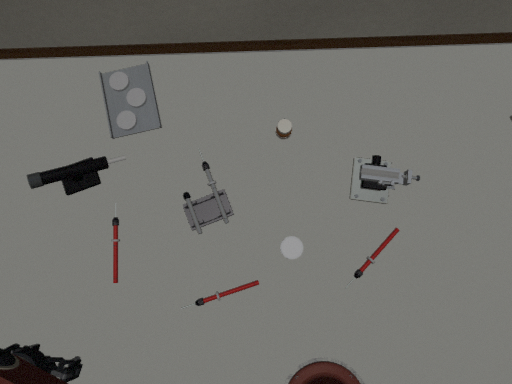

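View pics/wrist0.png

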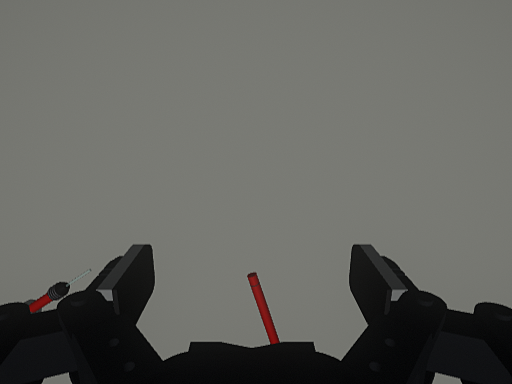

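```bash
cat > h.py <<'E'
from plant import *
import cv2, numpy as np
from scipy.optimize import least_squares
from scipy.spatial.transform import Rotation as R
def crop(n,x0,y0,w,h,k,out,frame=None):
    f=frame if frame is not None else grab_frame(n)['frame']
    c=cv2.resize(np.ascontiguousarray(f[y0:y0+h,x0:x0+w,::-1]),None,fx=k,fy=k,interpolation=cv2.INTER_CUBIC)
    for i in range(0,w,10):
        cv2.line(c,(i*k,0),(i*k,6 if i%50 else 14),(0,255,255),1)
        if i%20==0: cv2.putText(c,str(x0+i),(i*k,22),0,.35,(0,255,255),1)
    for j in range(0,h,10):
        cv2.line(c,(0,j*k),(6,j*k),(0,255,255),1)
        if j%20==0: cv2.putText(c,str(y0+j),(8,j*k+4),0,.35,(0,255,255),1)
    cv2.imwrite('pics/'+out,c)
def ray(cam,u,v):
    d=np.array([(u-cam['cx'])/cam['fx'],-(v-cam['cy'])/cam['fy'],-1.]); P=np.array(cam['pose'])
    return P[:3,3],P[:3,:3]@d
def atz(cam,u,v,z):
    o,d=ray(cam,u,v); return o+d*(z-o[2])/d[2]
def proj(cam,p):
    P=np.array(cam['pose']); q=(np.asarray(p)-P[:3,3])@P[:3,:3]
    return np.stack([cam['cx']+cam['fx']*q[...,0]/-q[...,2],cam['cy']-cam['fy']*q[...,1]/-q[...,2]],-1)
E
python3 - <<'E'
from h import *
crop('top',170,150,80,100-5,7,'t_rest.png')
crop('top',340,140,90,75,8,'t_car.png')
crop('side',210,160,80,60,9,'s_rest.png')
crop('side',265,225,70,75,8,'s_car.png')
E
```

```text
(no output)
```

View pics/t_rest.png

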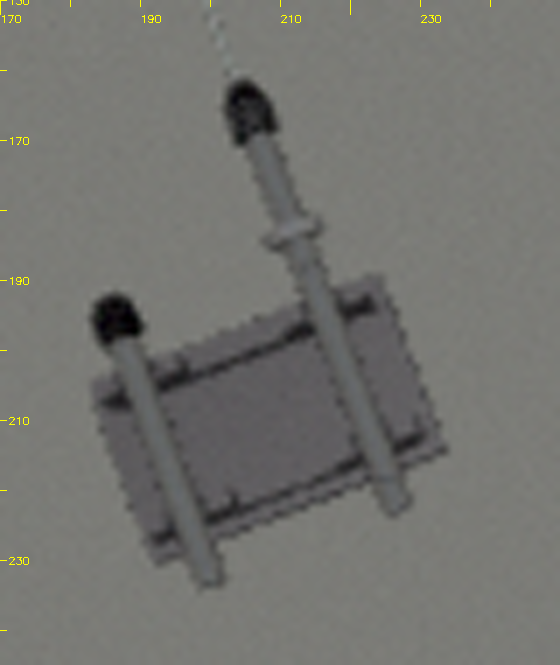

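View pics/t_car.png

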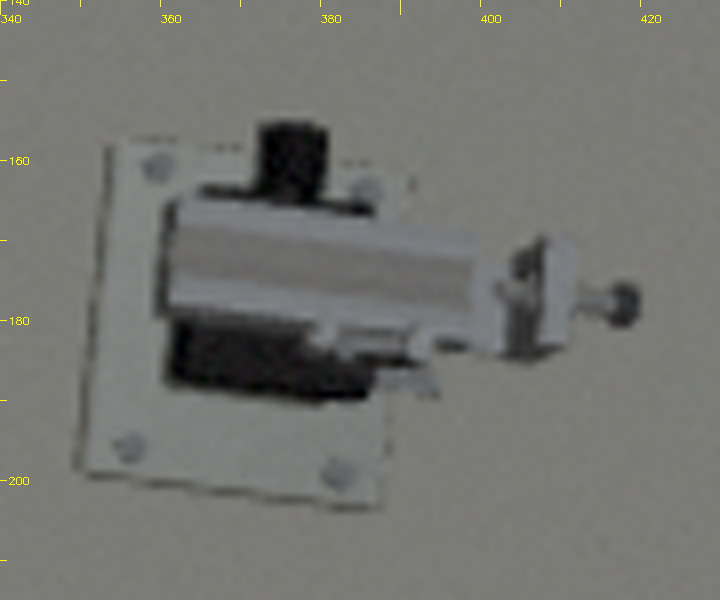

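View pics/s_rest.png

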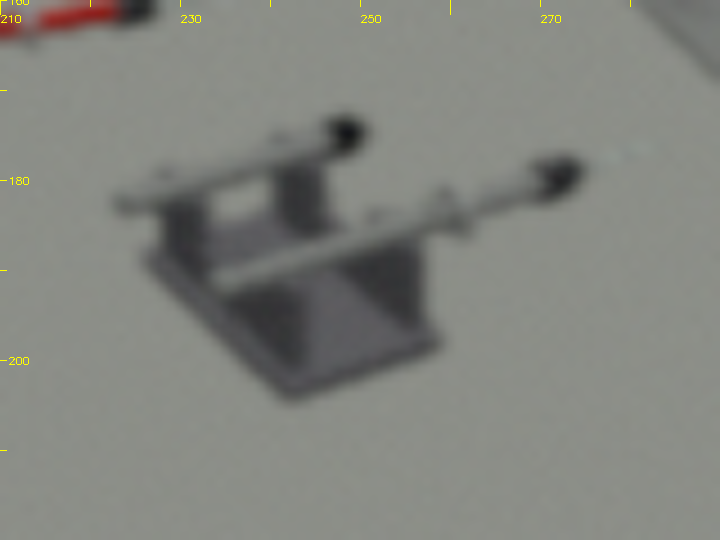

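View pics/s_car.png

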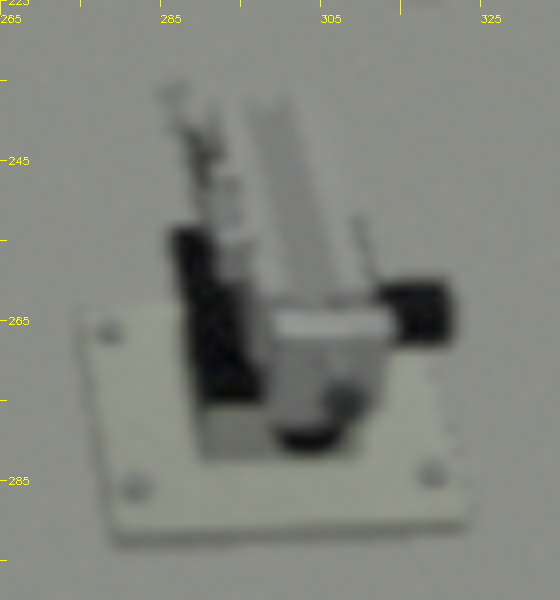

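```bash
python3 - <<'E'
from h import *
T=grab_frame('top');S=grab_frame('side')
k=7
def t(u,v): return 170+u/7,150+v/7
def s(u,v): return 210+u/9,160+v/9
# long holder tail center, head end, collar centre
obsT=[((400,505),0),((293,233),115),((268,150),156),((238,80),178)]
obsS=[((215,280),0),((455,212),115),((580,172),178)]
def pt(p,d,z=.05): 
    return np.array([p[0]+d*np.cos(p[2])/1000,p[1]+d*np.sin(p[2])/1000,z])
def res(p,both=True):
    r=[]
    for (q,d) in obsT: r+=list(proj(T,pt(p,d))-np.array(t(*q)))
    if both:
        for (q,d) in obsS: r+=list(proj(S,pt(p,d))-np.array(s(*q)))
    return np.array(r)
for b in (False,True):
    f=least_squares(res,[.35,.2,.3],args=(b,)); print('holder',f.x,np.degrees(f.x[2]),np.round(f.fun,1))
def c(u,v): return 340+u/8,140+v/8
obs=[((175,197),(48,-18)),((160,315),(48,18)),((170,226),(48,-8.5)),((165,283),(48,8.5)),((472,255),(-48,-8.5)),((468,310),(-48,8.5))]
def cres(p):
    r=[]
    for q,(x,y) in obs:
        a=p[2]; P=[p[0]+(x*np.cos(a)-y*np.sin(a))/1000,p[1]+(x*np.sin(a)+y*np.cos(a))/1000,.11]
        r+=list(proj(T,P)-np.array(c(*q)))
    return np.array(r)
f=least_squares(cres,[.4,-.15,1.5]); print('carrier',f.x,np.degrees(f.x[2]),np.round(f.fun,1))
p=f.x
for x,y,z in [(48,-8.5,110),(48,8.5,110),(-48,-8.5,110),(-48,8.5,110),(48,18,110),(48,-18,110),(-15,45,156)]:
    a=p[2]; P=[p[0]+(x*np.cos(a)-y*np.sin(a))/1000,p[1]+(x*np.sin(a)+y*np.cos(a))/1000,z/1000]
    q=proj(S,P); print((x,y,z),q,(q-[265,225])*8, proj(T,P))
st=state(); q=st['tool_rot']; print(R.from_quat([q[1],q[2],q[3],q[0]]).as_matrix())
for n,(u,v) in dict(dish=(292,248),jar=(284,130)).items(): print(n,atz(T,u,v,0))
E
```

```text
holder [0.4728186  0.24133612 0.34535081] 19.787143772807575 [ 0.3  1.   0.5  0.1 -1.2 -1.9  0.3  0.7]
holder [0.47341653 0.24178227 0.34227413] 19.610863202234817 [ 0.1  0.8  0.5 -0.1 -1.2 -2.2  0.3  0.4 -0.8  1.1 -0.3 -0.1 -0.2 -0.2]
carrier [ 0.58467183 -0.15327007  1.44730841] 82.92466333038347 [-0.5  0.3  0.5 -0.6 -0.1  0.3  0.1 -0.3 -0.   0.3  0.1 -0.1]
(48, -8.5, 110) [299.77867731 236.12144969] [278.22941844  88.97159752] [361.12191184 168.58900088]
(48, 8.5, 110) [293.61679667 236.47429702] [228.93437336  91.79437618] [360.69517968 175.11316796]
(-48, -8.5, 110) [307.64373473 260.84914233] [341.14987788 286.79313865] [398.97985268 172.13700892]
(-48, 8.5, 110) [300.92984935 261.27597475] [287.43879483 290.207798  ] [398.63484365 178.68808434]
(48, 18, 110) [290.16511074 236.67195067] [201.32088595  93.37560535] [360.45589836 178.77146096]
(48, -18, 110) [303.21382612 235.92474301] [305.71060898  87.39794406] [361.35957022 164.95552039]
(-15, 45, 156) [285.18258806 239.23299012] [161.46070451 113.86392097] [390.09182297 188.8317382 ]
[[ 9.54212507e-01 -9.23435139e-05  2.99129543e-01]
 [-2.99129554e-01 -1.43735219e-04  9.54212497e-01]
 [-4.51198845e-05 -9.99999985e-01 -1.64776618e-04]]
dish [0.40418034 0.0688798  0.        ]
jar [0.73856144 0.07931152 0.        ]
```

Candidates for the holder, as pixels in the top picture:
- Grey rod with collar and glass in the rest's right slot, (227,222) to (205,163).
- Short grey rod in the left slot, (200,232) to (187,195).
- Red look-alikes at (116,250), (228,293) and (378,252).
- Black instrument at (70,172).

I choose the grey rod with the collar at (212,183) and the faint glass at (200,154). The crop above confirms the collar and glass, and it isn't red.

```bash
python3 -m crank '[[[1,5,0,-1.75,0],[1,5,0,-1.75,0],[1,5,0,-1.75,0],[1,5,0,-1.75,0],[1,5,0,-1.75,0],[1,5,0,-1.75,0],[1,5,0,-1.75,0],[1,5,0,-1.75,0]]]'
python3 -m crank '[[[1,5,0,-1.7,0],[1,3.8,0,-1.3,0],[1,0,0,0,10],[1,0,0,0,10],[1,0,0,0,10],[1,0,0,0,10],[1,0,0,0,10],[1,0,0,0,10]]]'
python3 -m crank '[[[1,0,0,0,10],[1,0,0,0,10],[1,0,0,0,10],[1,0,0,0,10],[1,0,0,0,10],[1,0,0,0,10],[1,0,0,0,10],[1,0,0,0,10]]]'
python3 - <<'E'
from h import *
s=state(); print(s['time'],s['tool_pos'],s['joint_pos']); q=s['tool_rot']; M=R.from_quat([q[1],q[2],q[3],q[0]]).as_matrix();print(np.degrees(np.arctan2(M[1,0],M[0,0])))
f=grab_frame('wrist'); cv2.imwrite('pics/w1.png',f['frame'][:,:,::-1])
E
```

```text
time: 1.45
tool_pos: [0.5281, 0.3419, 0.2315]
tool_rot: [0.699, -0.699, 0.107, -0.107]
contact_force: [0.5, 0.0, -0.9]
gripper_width: 1.002
time: 2.45
tool_pos: [0.6018, 0.2882, 0.2313]
tool_rot: [-0.551, 0.551, -0.444, 0.444]
contact_force: [0.5, 0.3, 0.3]
gripper_width: 1.0
time: 3.45
tool_pos: [0.6018, 0.2882, 0.2313]
tool_rot: [0.137, -0.137, 0.694, -0.694]
contact_force: [-0.4, 0.8, -0.6]
gripper_width: 1.002
3.45 [0.60175481 0.28818713 0.2312941 ] [3.35184954e-01 1.50437776e-01 1.50812206e+00 2.09533953e-05
 1.48305147e+00 1.51741249e+00]
-157.73675321270204
```

View pics/w1.png

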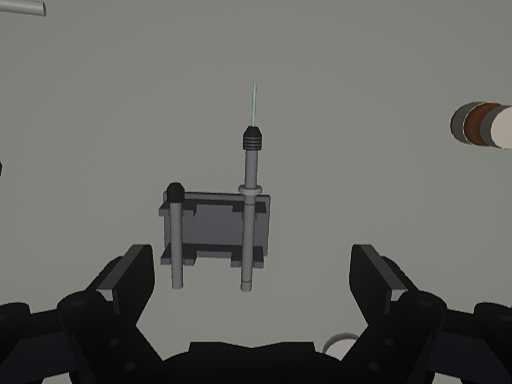

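```bash
python3 - <<'E'
from h import *
f=grab_frame('wrist')
crop('wrist',215,110,75,190,4,'w1c.png',f['frame'])
import pickle; pickle.dump({k:f[k] for k in f},open('w1.pkl','wb'))
E
```

```text
(no output)
```

View pics/w1c.png

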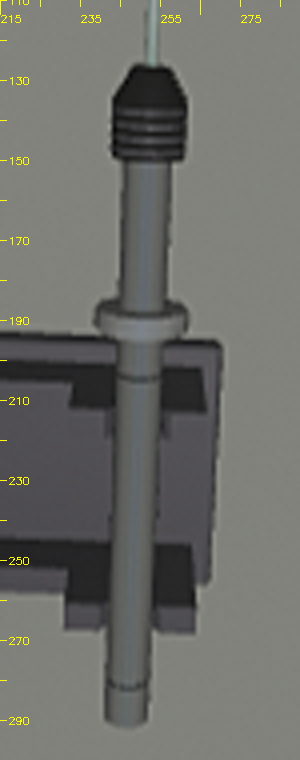

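```bash
python3 - <<'E'
from h import *
import pickle
W=pickle.load(open('w1.pkl','rb'))
print(np.round(W['pose'],3))
obs=[((246.5,290),0),((250.5,190.5),115),((252,150),156),((253,126.5),178)]
def pt(p,d,z=.05): 
    return np.array([p[0]+d*np.cos(p[2])/1000,p[1]+d*np.sin(p[2])/1000,z])
f=least_squares(lambda p:np.concatenate([proj(W,pt(p,d))-np.array(q) for q,d in obs]),[.47,.24,.34])
print(f.x,np.degrees(f.x[2]),np.round(f.fun,2)); p=f.x
f4=least_squares(lambda p:np.concatenate([proj(W,pt(p,d,p[3]))-np.array(q) for q,d in obs]),[.47,.24,.34,.05])
print(f4.x,np.round(f4.fun,2))
g=pt(p,137); s=state(); q=s['tool_rot']; M=R.from_quat([q[1],q[2],q[3],q[0]]).as_matrix()
print(g, M.T@(g-[0,0,.019]-s['tool_pos'])*100)
E
```

```text
[[ 0.376  0.892  0.252  0.666]
 [-0.927  0.361  0.103  0.314]
 [ 0.001 -0.273  0.962  0.374]
 [ 0.     0.     0.     1.   ]]
[0.47339821 0.24109384 0.34640944] 19.847798641780663 [ 0.03 -0.62 -0.03 -0.46  0.05  0.01 -0.05  0.87]
[0.47400258 0.24133121 0.34644048 0.05263199] [ 0.    0.2  -0.03 -0.37  0.06 -0.24 -0.03  0.42]
[0.60226012 0.28760846 0.05      ] [-0.02612719 20.02862602  0.07196818]
```

```bash
python3 -m crank '[[[0.2,0,4,0,2.4],[0.2,0,4,0,0],[0.2,0,4,0,0],[0.2,0,4,0,0],[0.2,0,2.5,0,0],[0.2,0,1,0,0],[0.2,0,0.5,0,0],[0.2,0,0,0,0]]]'
python3 - <<'E'
from h import *
f=grab_frame('wrist'); cv2.imwrite('pics/w2.png',f['frame'][:,:,::-1])
E
```

```text
time: 4.55
tool_pos: [0.6025, 0.2884, 0.0323]
tool_rot: [0.125, -0.124, 0.696, -0.696]
contact_force: [-0.5, -0.1, -0.1]
gripper_width: 0.604
```

View pics/w2.png

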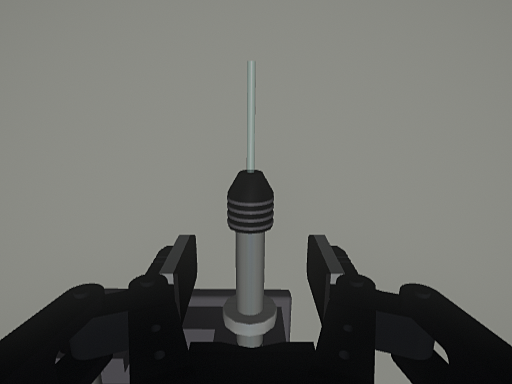

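The picture shows the neck (250,275) centred between the open pads, with the collar at (250,318) behind and the head at (250,200) in front. Closing.

```bash
python3 -m crank '[[[-1,0,0,0,0],[-1,0,0,0,0],[-1,0,0,0,0],[-1,0,0,0,0],[-1,0,0,0,0],[-1,0,0,0,0]]]'
python3 - <<'E'
from h import *
f=grab_frame('wrist'); cv2.imwrite('pics/w3.png',f['frame'][:,:,::-1]); print(state()['gripper_width'],state()['contact_force'])
E
```

```text
time: 5.35
tool_pos: [0.602, 0.2885, 0.0317]
tool_rot: [0.124, -0.124, 0.696, -0.696]
contact_force: [0.0, 1.9, 2.4]
gripper_width: 0.113
0.11536974489588485 [-0.87263799  2.98391311  2.67491476]
```

View pics/w3.png

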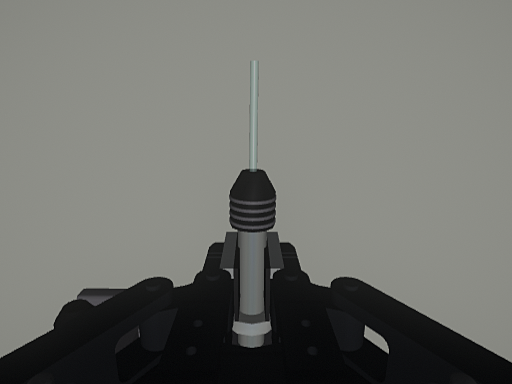

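```bash
python3 -m crank '[[[-1,0,-0.5,0,0],[-1,0,-1,0,0],[-1,0,-2,0,0],[-1,0,-3,0,0],[-1,0,-3,0,0],[-1,0,-3,0,0],[-1,0,-2,0,0],[-1,0,-0.5,0,0]]]'
python3 -m crank '[[[-1,0,0,0,-5],[-1,0,0,0,-9],[-1,0,0,0,-9],[-1,0,0,0,-9],[-1,0,0,0,-9],[-1,0,0,0,-9],[-1,0,0,0,-8.1],[-1,0,0,0,-5]]]'
python3 - <<'E'
from h import *
f=grab_frame('wrist'); cv2.imwrite('pics/w4.png',f['frame'][:,:,::-1]); 
crop('side',190,110,128,96,6,'s4.png')
for i in range(8):
    s=state(); print(s['time'],s['contact_force'],s['gripper_width']); grab_frame('wrist')
q=s['tool_rot']; M=R.from_quat([q[1],q[2],q[3],q[0]]).as_matrix();print(s['tool_pos'],np.degrees(np.arctan2(M[1,0],M[0,0])),s['joint_pos'])
E
```

```text
time: 6.4
tool_pos: [0.6027, 0.2884, 0.1839]
tool_rot: [0.125, -0.123, 0.696, -0.696]
contact_force: [0.3, -1.0, -0.9]
gripper_width: 0.119
time: 7.4
tool_pos: [0.6009, 0.2879, 0.1796]
tool_rot: [0.47, -0.472, 0.528, -0.527]
contact_force: [-0.0, 0.5, -0.6]
gripper_width: 0.119
7.5 [-0.05608465 -0.11895667 -0.76790394] 0.11794032871241458
7.55 [ 0.36426127 -0.43575076 -0.85566536] 0.11546958528416083
7.6 [-0.15643001 -0.37444091 -0.09333645] 0.12004317857708242
7.65 [ 0.47364443 -0.77837721 -0.62863672] 0.11496778721255227
7.7 [-0.49667095 -1.11674742  0.21809035] 0.1163301432163851
7.75 [ 0.01659489 -0.40040661 -1.27126775] 0.11648870083924351
7.8 [ 0.177246    0.44512051 -1.63658805] 0.11530783159686211
7.85 [-0.37440371  0.66481806 -1.3444834 ] 0.11439687604575607
[0.60168569 0.28816577 0.18117637] -96.7309582780522 [3.35192788e-01 1.83529731e-01 1.55565611e+00 1.16362557e-05
 1.40262400e+00 4.52668232e-01]
```

View pics/w4.png

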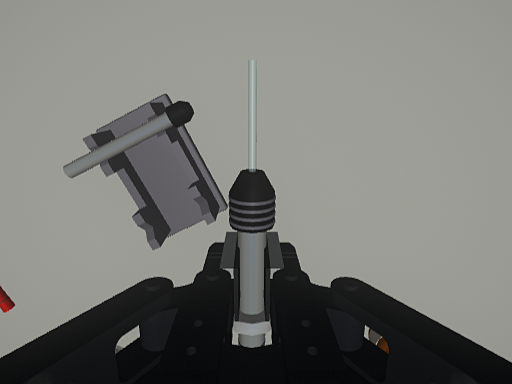

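View pics/s4.png

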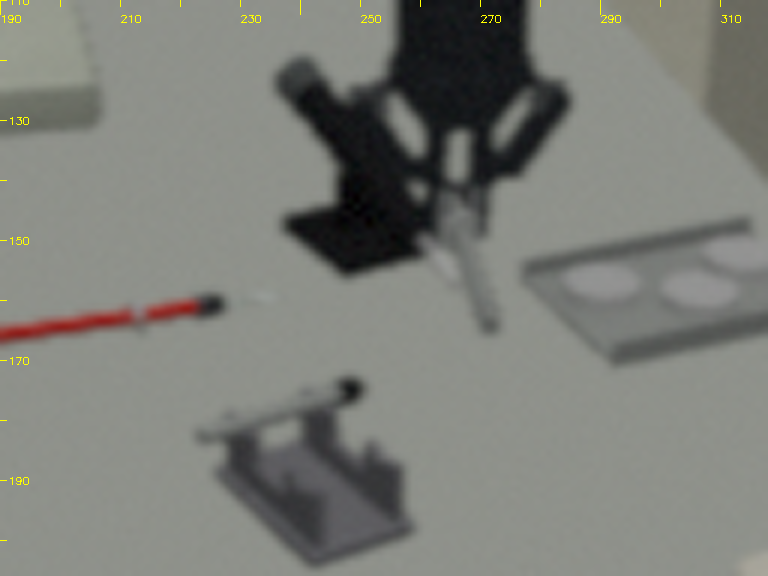

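```bash
python3 - <<'E'
from h import *
W=grab_frame('wrist'); s=state()
q=s['tool_rot']; M=R.from_quat([q[1],q[2],q[3],q[0]]).as_matrix()
z=s['tool_pos'][2]+.019
for n,u,v,d in [('tip',252,60,218),('head front',252.5,170,178),('headback',252.5,231,156)]:
    P=atz(W,u,v,z); l=M.T@(P-s['tool_pos']); print(n,P,l*1000, 'grip at d=',d+l[0]*1000)
# target
c=np.array([.5847,-.1533]);a=np.radians(82.92)
for tail in (-37,):
    x=(tail+137)/1000; t=c+x*np.array([np.cos(a),np.sin(a)])
    print(t, M.T@(np.array([*t,.111+.05-.019])-s['tool_pos'])*100)
crop('top',340,140,90,75,8,'t_car2.png')
E
```

```text
tip [0.61161097 0.36880657 0.20031914] [-81.23578957 -18.99872481   0.35599119] grip at d= 136.7642104294943
head front [0.6072132  0.32965651 0.20031914] [-41.84009262 -18.99933581   0.57069565] grip at d= 136.15990738411077
headback [0.60429087 0.30464533 0.20031914] [-16.65877406 -18.9997285    0.59585143] grip at d= 139.34122593692373
[ 0.59702551 -0.0540625 ] [34.04348535  3.93144985  3.53636974]
```

```bash
python3 -m crank '[[[-1,2.5,0,1.0,0.2],[-1,4,0,1.5,0.1],[-1,5,0,1.04,0],[-1,5,0,0,0],[-1,5,0,0,0],[-1,5,0,0,0],[-1,4,0,0,0],[-1,2.5,0,0,0]]]'
python3 -m crank '[[[-1,1.0,1,0,0],[-1,0,1.5,0,0],[-1,0,1.2,0,0],[-1,0,0,0,0]]]'
python3 - <<'E'
from h import *
W=grab_frame('wrist'); s=state()
cv2.imwrite('pics/w5.png',W['frame'][:,:,::-1]); 
crop('side',250,200,100,90,7,'s5.png')
crop('top',310,130,110,75,7,'t5.png')
q=s['tool_rot']; M=R.from_quat([q[1],q[2],q[3],q[0]]).as_matrix();print(s['tool_pos'],np.degrees(np.arctan2(M[1,0],M[0,0])),s['joint_pos'])
E
```

```text
time: 9.0
tool_pos: [0.5965, -0.0456, 0.1815]
tool_rot: [-0.468, 0.468, -0.53, 0.53]
contact_force: [-0.9, 1.0, -0.3]
gripper_width: 0.116
time: 9.5
tool_pos: [0.5944, -0.0523, 0.1418]
tool_rot: [0.468, -0.47, 0.531, -0.528]
contact_force: [-0.0, 0.5, -1.9]
gripper_width: 0.117
[ 0.59511859 -0.05258574  0.14306798] -96.93767968738399 [-2.12710251e-01  5.87740776e-02  1.75758366e+00  1.28313502e-04
  1.32730402e+00 -9.16562838e-02]
```

View pics/w5.png

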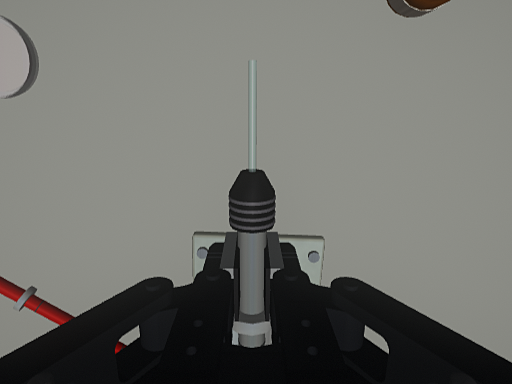

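View pics/s5.png

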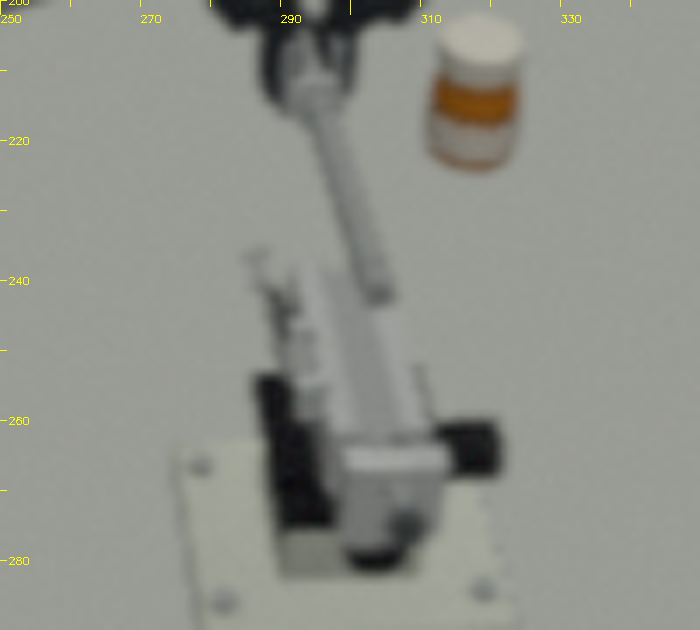

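View pics/t5.png

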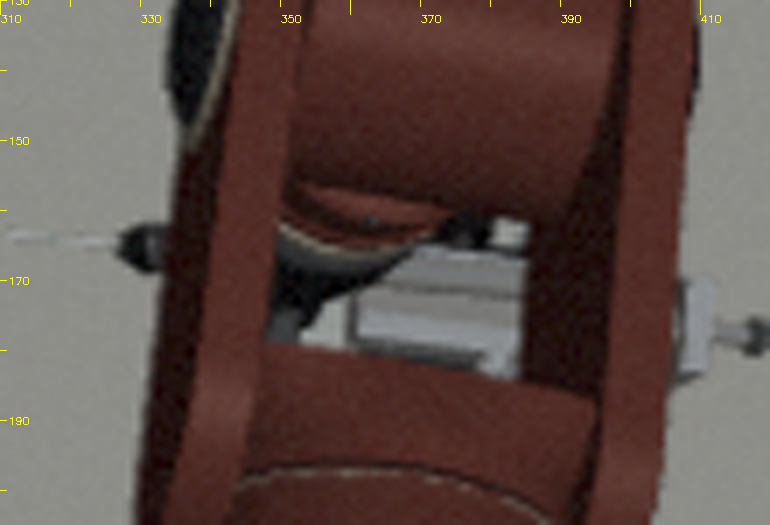

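```bash
cat >> h.py <<'E'
def avg(n):
    L=[]
    for i in range(n):
        grab_frame('wrist'); s=state(); q=s['tool_rot']; M=R.from_quat([q[1],q[2],q[3],q[0]]).as_matrix()
        L.append([*s['tool_pos'],np.degrees(np.arctan2(M[1,0],M[0,0])),*s['contact_force'],s['gripper_width']])
    L=np.array(L); return L.mean(0),L.std(0),s['time']
C=np.array([.5847,-.1533]); A=np.radians(82.92)
ex=np.array([np.cos(A),np.sin(A)]); ey=np.array([-np.sin(A),np.cos(A)])
def car(p): # world->carrier mm
    d=np.array(p[:2])-C; return np.array([d@ex*1000,d@ey*1000,p[2]*1000])
def wor(x,y,z): return np.array([*(C+(x*ex+y*ey)/1000),z/1000])
E
python3 - <<'E'
from h import *
m,s,t=avg(10); print(t,np.round(m,4),np.round(s,4)); print('car',car(m[:3]))
S=grab_frame('side')
g=car(m[:3])
for d in (0,112,118): print(d,proj(S,wor(g[0]-136.8+d,g[1],g[2]+19)))
E
```

```text
10.15 [ 5.95900e-01 -5.35000e-02  1.44800e-01 -9.69968e+01 -4.83000e-02
 -1.71400e-01 -6.42400e-01  1.16000e-01] [2.000e-04 1.000e-04 2.000e-04 1.400e-02 4.268e-01 3.280e-01 5.032e-01
 2.000e-03]
car [100.42426527   1.17258722 144.78182533]
0 [304.62965082 241.44325122]
112 [295.69400479 214.31725519]
118 [295.26473533 213.01411923]
```

```bash
python3 -m crank '[[[-1,0,1,0.2,0],[-1,0,1.2,0,0],[-1,0,1.2,0,0],[-1,0,0.7,0,0],[-1,0,0.2,0,0],[-1,0,0.1,0,0],[-1,0,0,0,0],[-1,0,0,0,0]]]'
python3 - <<'E'
from h import *
m,s,t=avg(6); print(t,np.round(m,4)); print('car',car(m[:3]))
S=grab_frame('side')
crop('side',270,200,60,75,8,'s6.png')
g=car(m[:3])
for d in (0,112,118): print(d,proj(S,wor(g[0]-136.8+d,g[1],g[2]+19)))
E
```

```text
time: 11.2
tool_pos: [0.5979, -0.0539, 0.1008]
tool_rot: [-0.469, 0.468, -0.529, 0.53]
contact_force: [0.1, 0.1, -0.2]
gripper_width: 0.116
11.5 [ 5.97700e-01 -5.38000e-02  1.00600e-01 -9.70061e+01 -9.47000e-02
 -1.06500e-01 -5.26200e-01  1.15900e-01]
car [100.32129436  -0.68860648 100.5603426 ]
0 [303.90026807 255.00226781]
112 [295.250089  227.2263639]
118 [294.83338625 225.88832274]
```

View pics/s6.png

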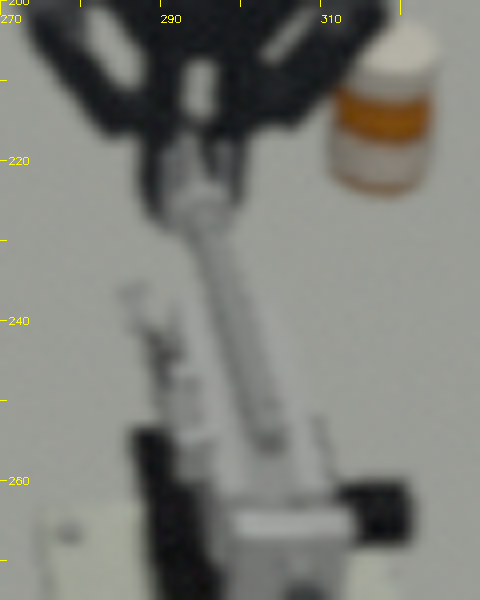

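```bash
for i in 1; do :; done; python3 -m crank '[[[-1,0,0.15,0,0],[-1,0,0.15,0,0],[-1,0,0.15,0,0],[-1,0,0.15,0,0],[-1,0,0,0,0]]]'
python3 -c "
from h import *
m,s,t=avg(4); print(t,np.round(m,4),car(m[:3]))"
```

```text
time: 12.22
tool_pos: [0.5978, -0.0539, 0.0944]
tool_rot: [-0.469, 0.468, -0.529, 0.53]
contact_force: [1.1, -0.5, 0.1]
gripper_width: 0.117
12.425 [ 5.97800e-01 -5.39000e-02  9.45000e-02 -9.70049e+01  3.19800e-01
 -3.68500e-01 -3.94700e-01  1.17100e-01] [100.28848569  -0.73103064  94.47332579]
```

Axis at about 113.5 mm; continuing in 1 mm steps.

```bash
python3 -m crank '[[[-1,0,0.1,0,0],[-1,0,0,0,0]]]'
python3 -c "
from h import *
m,s,t=avg(4); print(t,np.round(m,4),car(m[:3]))"
python3 -m crank '[[[-1,0,0.1,0,0],[-1,0,0,0,0]]]'
python3 -c "
from h import *
m,s,t=avg(4); print(t,np.round(m,4),car(m[:3]))"
```

```text
time: 12.68
tool_pos: [0.598, -0.0539, 0.0937]
tool_rot: [-0.469, 0.468, -0.529, 0.53]
contact_force: [1.6, 0.0, 1.0]
gripper_width: 0.117
12.875 [ 5.98000e-01 -5.39000e-02  9.37000e-02 -9.70024e+01  9.07800e-01
  1.11500e-01  1.50310e+00  1.15700e-01] [100.29394736  -0.90601023  93.65934593]
time: 13.12
tool_pos: [0.5981, -0.0539, 0.0928]
tool_rot: [-0.469, 0.468, -0.529, 0.53]
contact_force: [1.0, 0.6, 3.6]
gripper_width: 0.117
13.325 [ 5.98000e-01 -5.39000e-02  9.27000e-02 -9.69998e+01  1.83570e+00
  1.67900e-01  3.07390e+00  1.17600e-01] [100.2901361   -0.97670405  92.73947173]
```

```bash
python3 -m crank '[[[-1,0,0,0.1,0],[-1,0,0,0,0]]]'
python3 -c "
from h import *
m,s,t=avg(4); print(t,np.round(m,4),car(m[:3]))"
python3 -m crank '[[[-1,0,0.1,0.05,0],[-1,0,0,0,0]]]'
python3 -c "
from h import *
m,s,t=avg(4); print(t,np.round(m,4),car(m[:3]))"
```

```text
time: 13.58
tool_pos: [0.5987, -0.054, 0.0922]
tool_rot: [-0.469, 0.469, -0.53, 0.53]
contact_force: [2.0, -0.8, 2.1]
gripper_width: 0.112
13.775 [ 5.98700e-01 -5.40000e-02  9.23000e-02 -9.70042e+01  1.58200e+00
 -5.11000e-01  2.53040e+00  1.15800e-01] [100.28383635  -1.62778135  92.2691131 ]
time: 14.02
tool_pos: [0.5992, -0.054, 0.0914]
tool_rot: [-0.469, 0.468, -0.53, 0.53]
contact_force: [2.0, -0.4, 2.3]
gripper_width: 0.114
14.225 [ 5.99200e-01 -5.40000e-02  9.14000e-02 -9.70042e+01  1.83380e+00
 -1.19200e-01  3.09710e+00  1.15900e-01] [100.30963024  -2.16549126  91.40402775]
```

```bash
python3 -m crank '[[[-1,0,0.05,0.1,0],[-1,0,0,0,0]]]'
python3 -c "
from h import *
m,s,t=avg(4); print(t,np.round(m,4),car(m[:3]))"
python3 -m crank '[[[-1,0,0.05,0.05,0],[-1,0,0,0,0]]]'
python3 -c "
from h import *
m,s,t=avg(4); print(t,np.round(m,4),car(m[:3]))
crop('side',270,200,60,75,8,'s7.png')"
```

```text
time: 14.48
tool_pos: [0.5999, -0.0541, 0.0906]
tool_rot: [0.468, -0.469, 0.53, -0.529]
contact_force: [1.2, -0.3, 3.1]
gripper_width: 0.118
14.675 [ 5.9990e-01 -5.4100e-02  9.0600e-02 -9.7016e+01  8.3660e-01 -3.9000e-03
  3.3638e+00  1.1590e-01] [100.33241672  -2.83688011  90.63961601]
time: 14.92
tool_pos: [0.6002, -0.0541, 0.0902]
tool_rot: [0.468, -0.469, 0.53, -0.529]
contact_force: [-2.2, 0.4, 5.1]
gripper_width: 0.117
15.125 [ 6.00200e-01 -5.41000e-02  9.02000e-02 -9.70102e+01 -2.22130e+00
  2.01800e-01  5.08030e+00  1.15600e-01] [100.34683003  -3.1876002   90.21763242]
```

View pics/s7.png

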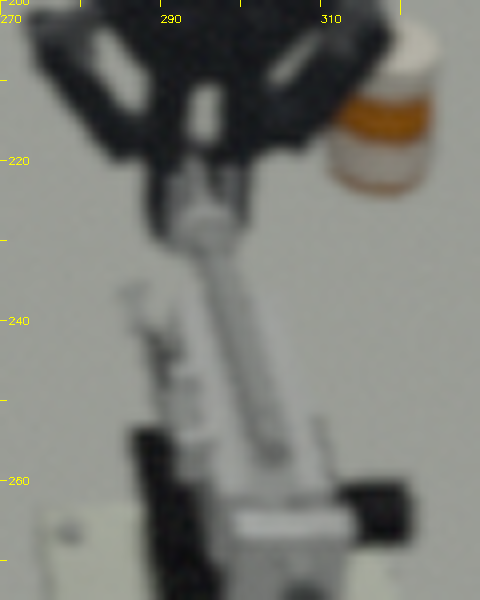

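```bash
python3 -m crank '[[[-1,0,-0.03,-0.03,0],[-0.62,0,0,0,0],[-0.62,0,0,0,0],[-0.62,0,0,0,0],[-0.62,0,0,0,0]]]'
python3 -c "
from h import *
m,s,t=avg(6); print(t,np.round(m,4),car(m[:3]))
crop('side',270,200,60,75,8,'s8.png')
f=grab_frame('wrist'); crop('wrist',180,150,150,200,4,'w8.png',f['frame'])"
```

```text
time: 15.8
tool_pos: [0.6002, -0.0541, 0.0903]
tool_rot: [0.468, -0.469, 0.53, -0.53]
contact_force: [0.6, 0.8, 0.5]
gripper_width: 0.187
16.1 [ 6.00300e-01 -5.41000e-02  9.06000e-02 -9.70056e+01  4.38600e-01
 -3.68900e-01 -2.61700e-01  1.90200e-01] [100.33470343  -3.24631887  90.55998972]
```

View pics/s8.png

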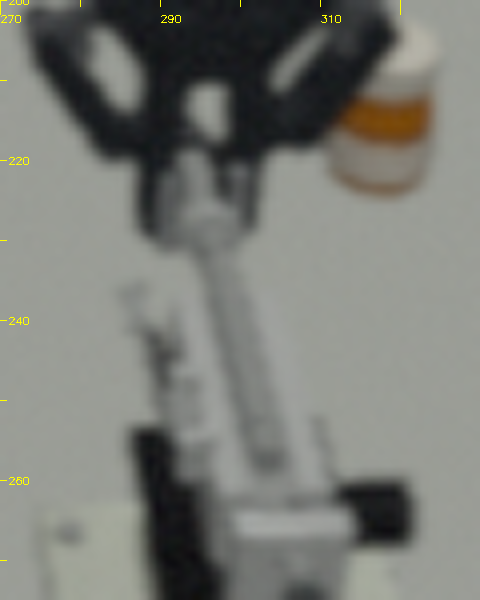

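View pics/w8.png

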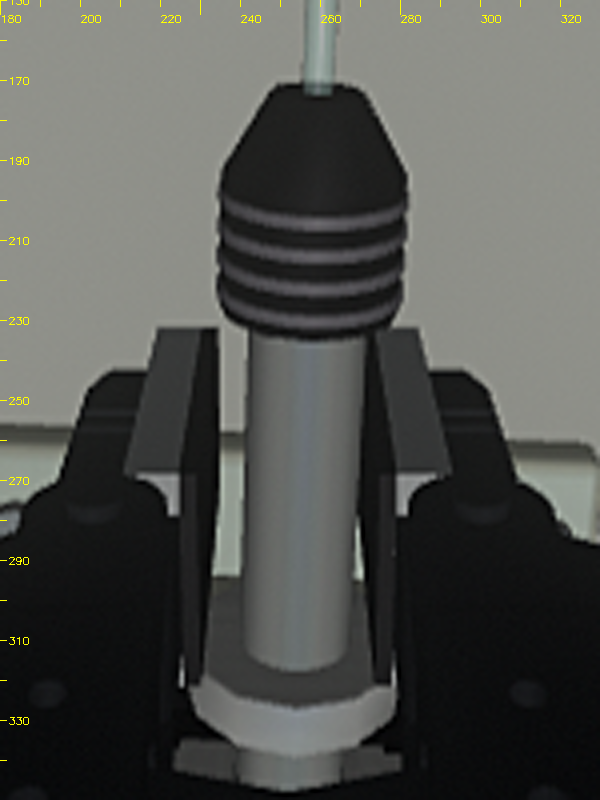

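```bash
python3 - <<'E'
from h import *
W=grab_frame('wrist'); crop('wrist',200,40,110,140,4,'w9.png',W['frame'])
z=.110
a=atz(W,180+319/4,150+90/4,z); b=atz(W,180+306/4,150+335/4,z); c=atz(W,180+297/4,150+668/4,z)
print(a,b,c)
for p,q in((a,b),(b,c),(a,c)): print(np.degrees(np.arctan2(*(p-q)[[1,0]])))
for p in(a,b,c):print(car(p))
E
```

```text
[ 0.60864464 -0.01390921  0.11      ] [ 0.60442842 -0.03892043  0.11      ] [ 0.59883704 -0.07777861  0.11      ]
80.43143772874593
81.81180550450611
81.2700229098142
[141.27923164  -6.58143721 110.        ]
[115.93905478  -5.48012935 110.        ]
[ 76.68800509  -4.72085489 110.        ]
```

View pics/w9.png

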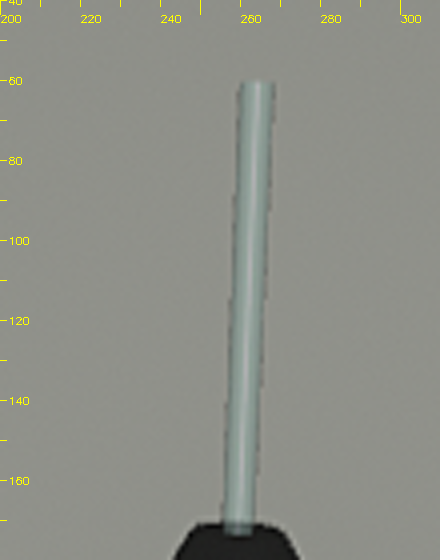

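```bash
sed -i 's/^C=.*/C=np.array([.5859,-.153]); A=np.radians(81.2)/' h.py
python3 -m crank '[[[-0.62,0,0,0.09,1.7],[-0.62,0,0,0,0],[-0.62,0.2,0,0,0],[-0.62,0.1,0,0,0],[-0.62,0,0,0,0]]]'
python3 -c "
from h import *
m,s,t=avg(6); print(t,np.round(m,4),car(m[:3]), 'Fgroove',m[4:6]@ex,m[4:6]@ey)
f=grab_frame('wrist'); crop('wrist',180,150,150,200,4,'w10.png',f['frame'])"
```

```text
time: 16.88
tool_pos: [0.6007, -0.0573, 0.0906]
tool_rot: [0.461, -0.461, 0.537, -0.537]
contact_force: [0.7, 0.0, 0.0]
gripper_width: 0.191
17.175 [ 6.0070e-01 -5.7200e-02  9.0600e-02 -9.8708e+01  2.9350e-01 -1.0040e-01
  2.7080e-01  1.9120e-01] [9.69307338e+01 1.25762401e-02 9.06010031e+01] Fgroove -0.05435353938277399 -0.30540076203423844
```

View pics/w10.png

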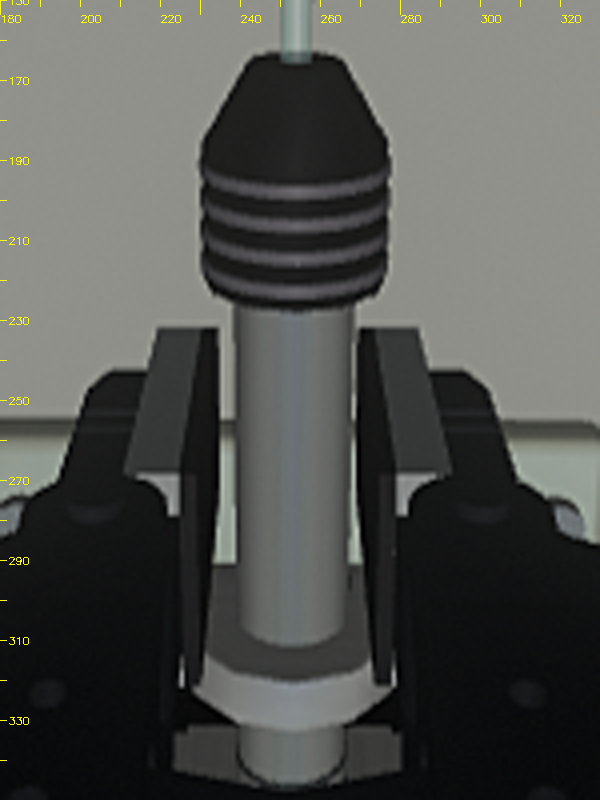

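```bash
python3 -m crank '[[[-0.62,0.15,0,0,0],[-0.62,0.1,0,0,0],[-0.62,0,0,0,0]]]'
python3 -c "
from h import *
m,s,t=avg(4); print(t,np.round(m,4),car(m[:3]), 'Fgroove',m[4:6]@ex,m[4:6]@ey)"
python3 -m crank '[[[-0.62,0.1,0,0,0],[-0.62,0.05,0,0,0],[-0.62,0,0,0,0]]]'
python3 -c "
from h import *
m,s,t=avg(4); print(t,np.round(m,4),car(m[:3]), 'Fgroove',m[4:6]@ex,m[4:6]@ey)"
```

```text
time: 17.6
tool_pos: [0.6003, -0.0598, 0.0906]
tool_rot: [-0.461, 0.461, -0.537, 0.537]
contact_force: [-0.9, 1.0, -0.2]
gripper_width: 0.19
17.8 [ 6.00400e-01 -5.97000e-02  9.06000e-02 -9.87103e+01 -3.07900e-01
  4.41000e-02 -5.66000e-02  1.88700e-01] [ 9.44017366e+01 -8.67065038e-03  9.06008468e+01] Fgroove -0.003535209966511464 0.3110201141693301
time: 18.18
tool_pos: [0.6001, -0.0612, 0.0906]
tool_rot: [-0.461, 0.461, -0.537, 0.537]
contact_force: [-0.2, 0.9, -1.0]
gripper_width: 0.19
18.375 [ 6.0010e-01 -6.1200e-02  9.0600e-02 -9.8707e+01 -3.3650e-01  2.5000e-03
 -1.5240e-01  1.9200e-01] [ 9.29222620e+01 -1.47005839e-02  9.06164718e+01] Fgroove -0.049056075203164046 0.3329258433428395
```

```bash
for r in 1; do :; done
python3 -m crank '[[[-0.62,0.1,0,0,0],[-0.62,0.1,0,0,0],[-0.62,0.1,0,0,0],[-0.62,0,0,0,0]]]'
python3 -c "
from h import *
m,s,t=avg(4); print(t,np.round(m,4),car(m[:3]), 'Fgroove',m[4:6]@ex,m[4:6]@ey)
f=grab_frame('wrist'); crop('wrist',180,150,150,200,4,'w11.png',f['frame'])"
```

```text
time: 18.88
tool_pos: [0.5997, -0.0643, 0.0906]
tool_rot: [-0.461, 0.461, -0.536, 0.537]
contact_force: [-0.6, 0.3, -0.6]
gripper_width: 0.196
19.075 [ 5.99700e-01 -6.42000e-02  9.06000e-02 -9.87071e+01 -2.65700e-01
 -6.00100e-01  2.37000e-01  1.87900e-01] [ 8.98276254e+01 -1.60386677e-02  9.06012327e+01] Fgroove -0.633719104278023 0.17079176351812245
```

View pics/w11.png

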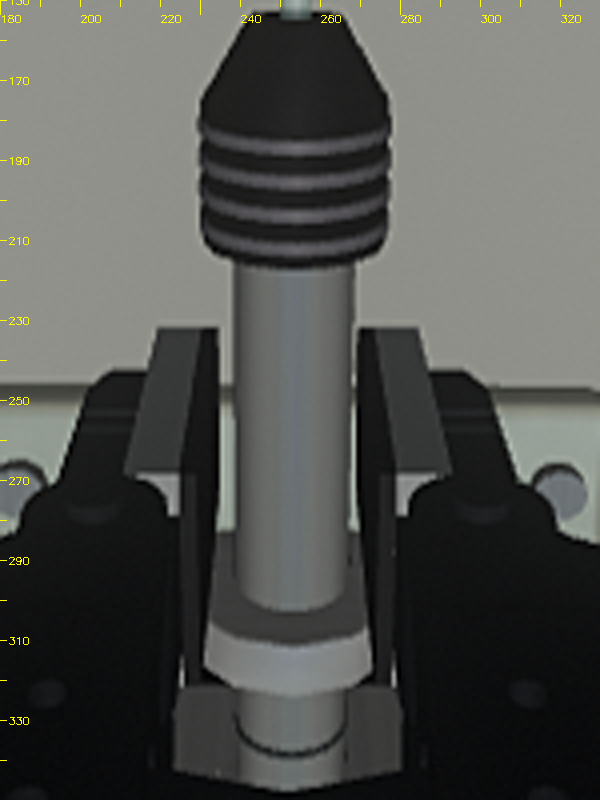

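```bash
python3 - <<'E'
from h import *
W=grab_frame('wrist'); s=state(); q=s['tool_rot']; M=R.from_quat([q[1],q[2],q[3],q[0]]).as_matrix()
for x in(-11,11):
  for y in (0,-19,-38):
    p=proj(W,s['tool_pos']+M@np.array([x,y,-8.2])/1000); print(x,y,p,(p-[180,150])*4)
for d in(112,118,156,178):
  for r in (-12,-6,6,12):
    p=proj(W,wor(-36.5+d,-r,110)); print(d,r,(p-[180,150])*4)
for r in((223+0)/1,):pass
P=atz(W,180+293/4,150+612/4,.116);print('neck base top',car(P))
P=atz(W,180+293/4,150+270/4,.110);print('head back',car(P))
P=atz(W,180+295/4,150+15/4,.110);print('head front',car(P))
E
```

```text
-11 0 [233.28576199 226.33016812] [213.14304797 305.32067249]
-11 -19 [230.89744707 243.81801953] [203.5897883  375.27207813]
-11 -38 [227.76279344 266.7707535 ] [191.05117376 467.08301399]
11 0 [233.96186271 268.84931751] [215.84745083 475.39727003]
11 -19 [231.76292802 291.09150231] [207.05171207 564.36600924]
11 -38 [228.91051486 319.94361   ] [195.64205945 679.77444   ]
112 -12 [171.34630995 593.81396446]
112 -6 [227.30586482 593.85678345]
112 6 [339.19789966 593.94240072]
112 12 [395.130384 593.985199]
118 -12 [170.10844813 544.41013613]
118 -6 [226.72473272 544.45748879]
118 6 [339.92958788 544.55217094]
118 12 [396.51816297 544.59950043]
156 -12 [161.53982578 202.43113567]
156 -6 [222.70209942 202.51243478]
156 6 [344.99430426 202.67499   ]
156 12 [406.12424116 202.75624613]
178 -12 [155.91950258 -21.87942786]
178 -6 [220.06360597 -21.77342947]
178 6 [348.31624045 -21.56149146]
178 12 [412.42477813 -21.45555184]
neck base top [ 77.40733356  -0.9983375  116.        ]
head back [112.46325953  -0.92109339 110.        ]
head front [138.04548653  -1.02391993 110.        ]
```

```bash
python3 - <<'E'
from h import *
W=grab_frame('wrist'); t0=89.83
for n,v,x in (('w8',150+90/4,100.3),('w10',150+60/4,96.93),('w11',150+15/4,89.83)):
    print(n,car(atz(W,253.5,v,.110))[0]-t0+x)
for n,v,x in (('w8',150+330/4,100.3),('w10',150+300/4,96.93),('w11',150+265/4,89.83)):
    print(n,car(atz(W,253.5,v,.110))[0]-t0+x)
E
```

```text
w8 141.293588517011
w10 140.84582215755137
w11 138.0605292475722
w8 116.50497934013849
w10 116.37801879237838
w11 113.0073863354533
```

```bash
cat > f.py <<'E'
from h import *
m,s,t=avg(3); print(round(t,2),car(m[:3]).round(2), 'Fgroove',round(m[4:6]@ex,2),round(m[4:6]@ey,2),'Fz',round(m[6],2))
E
python3 -m crank '[[[-0.62,0.1,0,0,0],[-0.62,0.1,0,0,0],[-0.62,0.05,0,0,0],[-0.62,0,0,0,0]]]' | grep force; python3 f.py
python3 -m crank '[[[-0.62,0.1,0,0,0],[-0.62,0,0,0,0]]]' | grep force; python3 f.py
```

```text
contact_force: [0.2, 1.1, -0.3]
19.88 [87.37 -0.   90.59] Fgroove -0.33 -0.03 Fz -0.29
contact_force: [-0.4, -0.3, -0.7]
20.27 [ 8.638e+01 -2.000e-02  9.061e+01] Fgroove 0.25 0.12 Fz -0.12
```

```bash
python3 -m crank '[[[-0.62,0.1,0,0,0],[-0.62,0,0,0,0]]]' | grep force; python3 f.py
```

```text
contact_force: [0.9, 0.2, -0.2]
20.68 [ 8.537e+01 -2.000e-02  9.060e+01] Fgroove 0.62 0.34 Fz 0.01
```

```bash
python3 -m crank '[[[-0.62,0.1,0,0,0],[-0.62,0,0,0,0]]]' | grep force; python3 f.py
```

```text
contact_force: [-0.2, 0.3, -1.4]
21.07 [ 8.436e+01 -1.000e-02  9.059e+01] Fgroove 0.26 0.24 Fz -0.09
```

```bash
python3 -m crank '[[[-0.62,0.1,0,0,0],[-0.62,0,0,0,0]]]' | grep force; python3 f.py
```

```text
contact_force: [-0.3, -0.0, -0.2]
21.48 [ 8.337e+01 -2.000e-02  9.060e+01] Fgroove 0.37 0.17 Fz 0.16
```

```bash
python3 -m crank '[[[-0.62,0.1,0,0,0],[-0.62,0,0,0,0]]]' | grep force; python3 f.py
```

```text
contact_force: [0.0, 0.7, 0.3]
21.88 [ 8.236e+01 -3.000e-02  9.059e+01] Fgroove 0.06 0.61 Fz 0.28
```

```bash
python3 -m crank '[[[-0.62,0.1,0,0,0],[-0.62,0,0,0,0]]]' | grep force; python3 f.py
```

```text
contact_force: [-0.6, 0.1, -0.5]
22.27 [ 8.137e+01 -2.000e-02  9.060e+01] Fgroove -0.05 -0.13 Fz 0.22
```

```bash
python3 - <<'E'
from h import *
f=grab_frame('wrist'); crop('wrist',180,110,150,200,4,'w12.png',f['frame'])
crop('side',270,200,60,75,8,'s12.png')
E
```

```text
(no output)
```

View pics/w12.png

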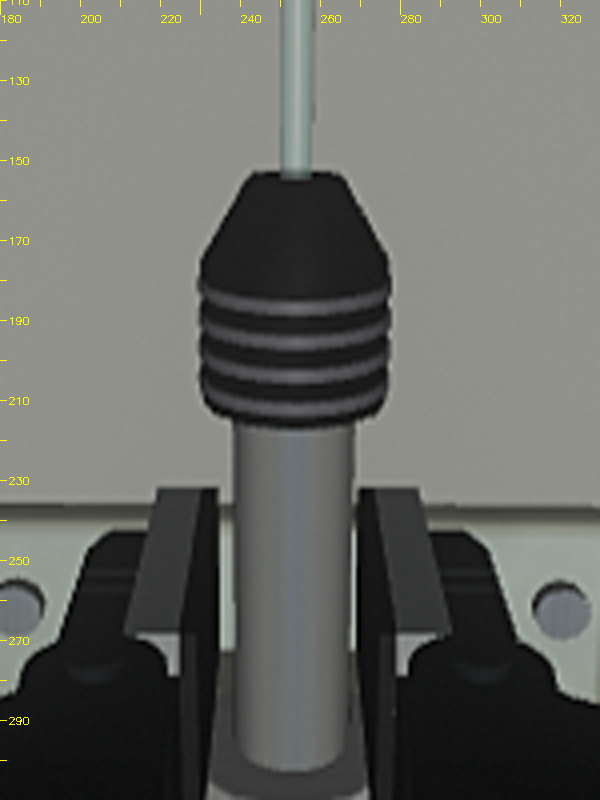

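View pics/s12.png

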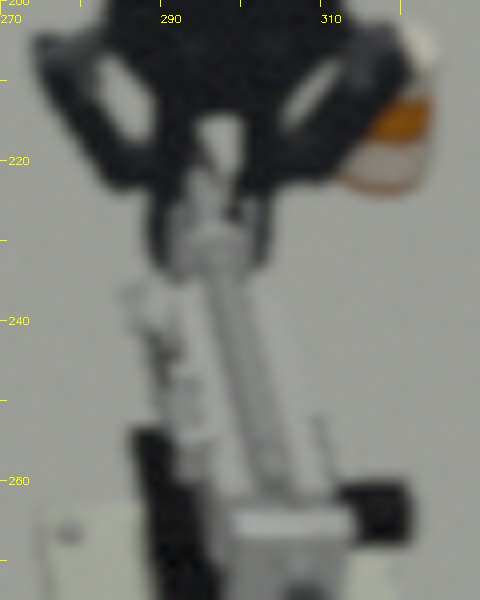

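```bash
python3 -m crank '[[[-0.62,0.1,0,0,0],[-0.62,0,0,0,0]]]' | grep force; python3 f.py
```

```text
contact_force: [0.5, 0.5, -0.2]
22.77 [ 8.038e+01 -5.000e-02  9.063e+01] Fgroove 0.66 0.09 Fz -0.31
```

```bash
python3 -m crank '[[[-0.62,0.1,0,0,0],[-0.62,0,0,0,0]]]' | grep force; python3 f.py
```

```text
contact_force: [-0.1, 1.1, -0.1]
23.18 [ 7.937e+01 -3.000e-02  9.061e+01] Fgroove 0.36 0.21 Fz 0.01
```

```bash
python3 -m crank '[[[-0.62,0.1,0,0,0],[-0.62,0,0,0,0]]]' | grep force; python3 f.py
```

```text
contact_force: [-0.4, 0.6, 0.3]
23.57 [ 7.837e+01 -3.000e-02  9.060e+01] Fgroove 0.2 -0.03 Fz -0.2
```

```bash
python3 -m crank '[[[-0.62,0.1,0,0,0],[-0.62,0,0,0,0]]]' | grep force; python3 f.py
```

```text
contact_force: [0.5, 1.5, 0.3]
23.98 [ 7.736e+01 -4.000e-02  9.062e+01] Fgroove -0.15 0.41 Fz 0.55
```

```bash
python3 -m crank '[[[-0.62,0.08,0,0,0],[-0.62,0,0,0,0]]]' | grep force; python3 f.py
```

```text
contact_force: [0.6, 0.4, 0.4]
24.38 [ 7.659e+01 -3.000e-02  9.060e+01] Fgroove 0.56 0.28 Fz 0.55
```

```bash
python3 -m crank '[[[-0.62,0.08,0,0,0],[-0.62,0,0,0,0]]]' | grep force; python3 f.py
```

```text
contact_force: [0.2, 1.0, -0.5]
24.77 [ 7.578e+01 -4.000e-02  9.062e+01] Fgroove 0.4 0.04 Fz 0.01
```

```bash
python3 -m crank '[[[-0.62,0.08,0,0,0],[-0.62,0,0,0,0]]]' | grep force; python3 f.py
```

```text
contact_force: [-1.4, 0.1, 0.5]
25.18 [ 7.497e+01 -3.000e-02  9.061e+01] Fgroove -0.15 0.19 Fz -0.14
```

```bash
python3 -m crank '[[[-0.62,0.08,0,0,0],[-0.62,0,0,0,0]]]' | grep force; python3 f.py
```

```text
contact_force: [-0.3, 1.1, -0.1]
25.57 [ 7.418e+01 -3.000e-02  9.058e+01] Fgroove -0.18 0.45 Fz 0.3
```

```bash
python3 -m crank '[[[-0.62,0.08,0,0,0],[-0.62,0,0,0,0]]]' | grep force; python3 f.py
```

```text
contact_force: [0.1, -0.2, 0.3]
25.98 [ 7.338e+01 -4.000e-02  9.061e+01] Fgroove 0.62 0.12 Fz 0.3
```

```bash
python3 -m crank '[[[-0.62,0.08,0,0,0],[-0.62,0,0,0,0]]]' | grep force; python3 f.py
```

```text
contact_force: [0.6, 1.2, -0.2]
26.38 [ 7.266e+01 -3.000e-02  9.060e+01] Fgroove 1.06 -0.05 Fz 0.12
```

```bash
python3 -m crank '[[[-0.62,0.05,0,0,0],[-0.62,0,0,0,0]]]' | grep force; python3 f.py
```

```text
contact_force: [0.7, 2.9, 0.2]
26.77 [ 7.235e+01 -2.000e-02  9.058e+01] Fgroove 2.21 0.34 Fz 0.03
```

```bash
python3 -m crank '[[[-0.62,0.04,0,0,0],[-0.62,0,0,0,0]]]' | grep force; python3 f.py
```

```text
contact_force: [0.0, 2.8, 0.6]
27.18 [ 7.193e+01 -2.000e-02  9.058e+01] Fgroove 3.54 0.64 Fz -0.4
```

```bash
python3 -m crank '[[[-0.62,-0.05,0,0,0],[-0.62,-0.1,0,0,0],[-0.62,-0.35,0,0,0],[-0.1,0,0,0,0],[-0.1,0,0,0,0],[-0.1,0,-1,0,0],[-0.1,0,-3,0,0],[-0.1,0,-4,0,0]]]'
python3 -m crank '[[[-0.1,0,-4,0,0],[-0.5,0,0,0,0]]]'
python3 - <<'E'
from h import *
f=grab_frame('wrist'); cv2.imwrite('pics/w13.png',f['frame'][:,:,::-1])
crop('side',265,190,70,85,7,'s13.png')
crop('top',310,130,110,75,7,'t13.png')
m,s,t=avg(2); print(t,car(m[:3]),m)
E
```

```text
time: 28.18
tool_pos: [0.597, -0.0771, 0.1709]
tool_rot: [0.46, -0.461, 0.537, -0.536]
contact_force: [-0.5, 0.1, 0.3]
gripper_width: 0.451
time: 28.42
tool_pos: [0.6003, -0.0779, 0.2167]
tool_rot: [-0.463, 0.459, -0.534, 0.539]
contact_force: [-0.4, -0.5, 0.3]
gripper_width: 0.261
28.675 [ 76.7984819    0.82180496 209.0611597 ] [ 5.96836949e-01 -7.69798360e-02  2.09061160e-01 -9.87071996e+01
  1.14543754e-01  6.83112926e-01 -2.30061290e-01  2.50443501e-01]
```

View pics/w13.png

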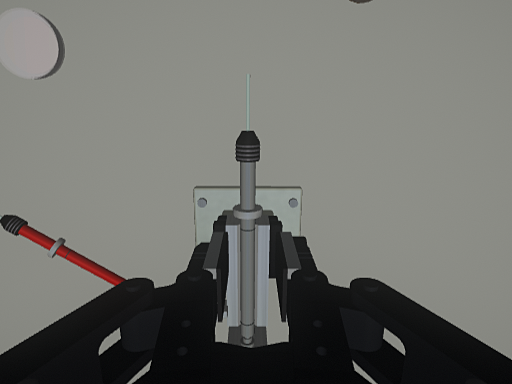

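View pics/s13.png

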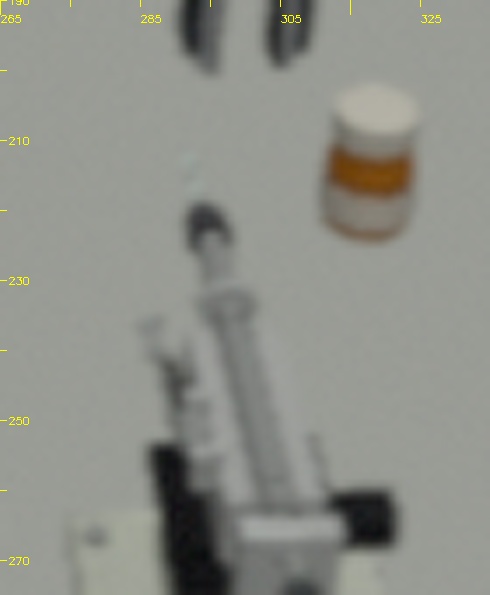

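View pics/t13.png

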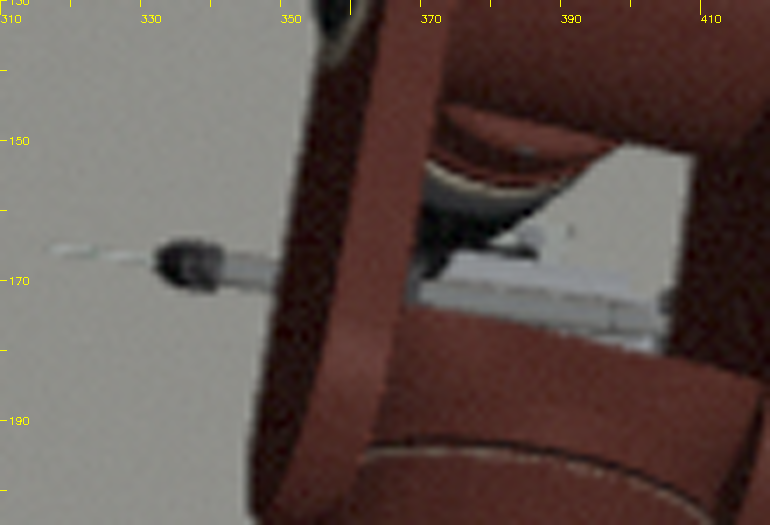

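```bash
python3 -m crank '[[[-1,2.3,0,-2,0],[-1,2.3,0,-2,0],[-1,2.3,0,-2,0],[-1,2.3,0,-1.7,0],[-1,0,2.5,0,0],[-1,0,2.5,0,0],[-1,0,0.5,0,0],[-1,0,0,0,0]]]'
python3 - <<'E'
from h import *
f=grab_frame('wrist'); cv2.imwrite('pics/w14.png',f['frame'][:,:,::-1])
crop('side',255,190,90,95,6,'s14.png')
m,s,t=avg(2); print(t,car(m[:3]),m)
E
```

```text
time: 29.68
tool_pos: [0.5073, -0.1563, 0.155]
tool_rot: [0.46, -0.461, 0.537, -0.536]
contact_force: [-0.1, -0.2, -0.3]
gripper_width: 0.002
29.875 [-15.5058723   76.06962761 156.82698852] [ 5.08353656e-01 -1.56685767e-01  1.56826989e-01 -9.86939458e+01
  1.24042225e-01  1.55235388e-01 -5.45271907e-02 -1.01122930e-03]
```

View pics/w14.png

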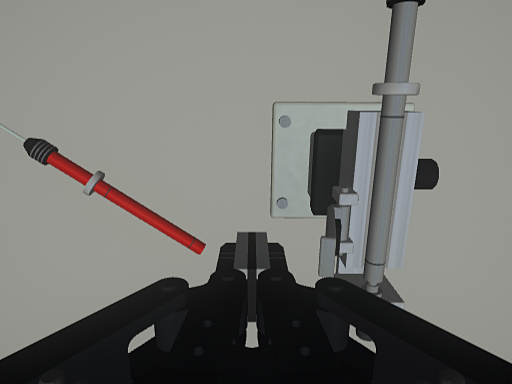

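View pics/s14.png

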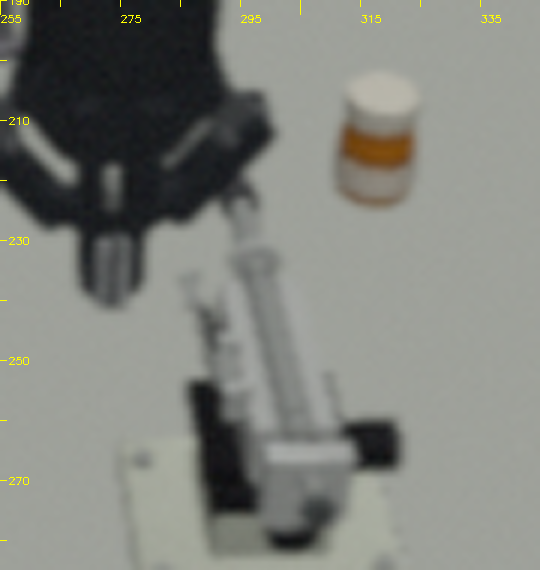

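```bash
python3 - <<'E'
from h import *
W=grab_frame('wrist');S=grab_frame('side')
def strap(s,x,off,th): 
    return wor(-15+x,24-s*np.cos(th)+off*np.sin(th),114+s*np.sin(th)+off*np.cos(th))
for th in (1.8,1.9):
  for x in(-10,10):
    for s in (0,46,50): print(th,x,s,proj(W,strap(s,x,9,th)).round(1),proj(S,strap(s,x,9,th)).round(1))
m,s,t=avg(2)
for y in(-14.5,0,14.5): 
    g=car(m[:3]); print(y,proj(W,wor(g[0],g[1]+y,g[2])).round(1),proj(S,wor(g[0],g[1]+y,g[2])).round(1))
print(g)
crop('wrist',210,170,190,150,4,'w15.png',W['frame'])
E
```

```text
1.8 -10 0 [321.5 230. ] [289.8 254.5]
1.8 -10 46 [319.1 266. ] [286.7 241.1]
1.8 -10 50 [318.8 270. ] [286.4 239.9]
1.8 10 0 [323.5 198.8] [288.6 249.2]
1.8 10 46 [321.6 227.3] [285.5 235.9]
1.8 10 50 [321.3 230.6] [285.2 234.7]
1.9 -10 0 [321.6 229.4] [289.8 254.8]
1.9 -10 46 [309.7 263.8] [284.9 241.8]
1.9 -10 50 [308.3 267.7] [284.5 240.7]
1.9 10 0 [323.6 198.3] [288.7 249.5]
1.9 10 46 [311.8 225.6] [283.8 236.6]
1.9 10 50 [310.5 228.7] [283.4 235.5]
-14.5 [280.7 247.4] [278.6 239. ]
0 [250.2 247.4] [272.8 239.2]
14.5 [219.7 247.4] [267.  239.5]
[-15.44278479  76.42094653 156.31614571]
```

View pics/w15.png

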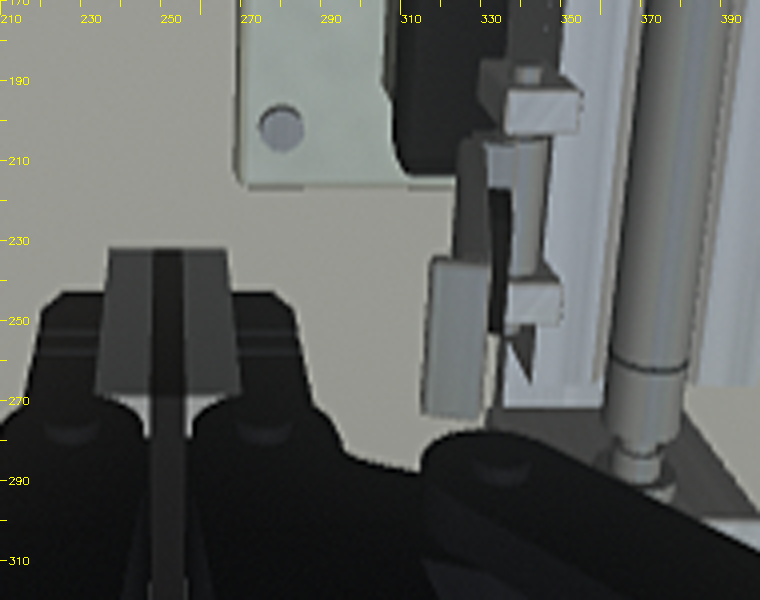

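```bash
python3 -m crank '[[[-1,0,0.8,0,0],[-1,0,0,1,0],[-1,0,0,0.6,0],[-1,0,0,0.8,0],[-1,0,-0.2,0.7,0],[-1,0,0,0,0]]]'
python3 -c "
from h import *
f=grab_frame('wrist'); crop('wrist',210,170,190,150,4,'w16.png',f['frame'])"; python3 f.py
```

```text
time: 30.82
tool_pos: [0.539, -0.1613, 0.1498]
tool_rot: [-0.461, 0.461, -0.536, 0.537]
contact_force: [-0.0, 0.2, 0.1]
gripper_width: 0.004
31.02 [-15.33  45.68 149.7 ] Fgroove -0.18 -0.23 Fz 0.36
```

View pics/w16.png

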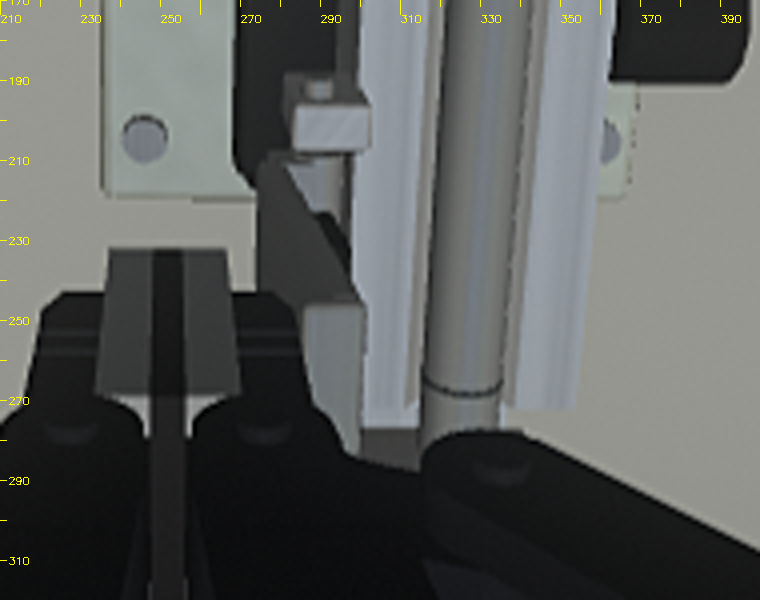

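```bash
python3 -m crank '[[[-1,0,-0.4,0.5,0],[-1,0,0,1,0],[-1,0,0.1,1.1,0],[-1,0,0.4,1,0],[-1,0,0,0,0]]]'
python3 -c "
from h import *
f=grab_frame('wrist'); crop('wrist',210,170,190,150,4,'w17.png',f['frame'])"; python3 f.py
```

```text
time: 31.65
tool_pos: [0.5746, -0.1667, 0.148]
tool_rot: [0.461, -0.461, 0.537, -0.536]
contact_force: [0.4, 0.4, 0.1]
gripper_width: -0.002
31.85 [-15.25   9.74 148.49] Fgroove -0.35 -0.45 Fz 0.55
```

View pics/w17.png

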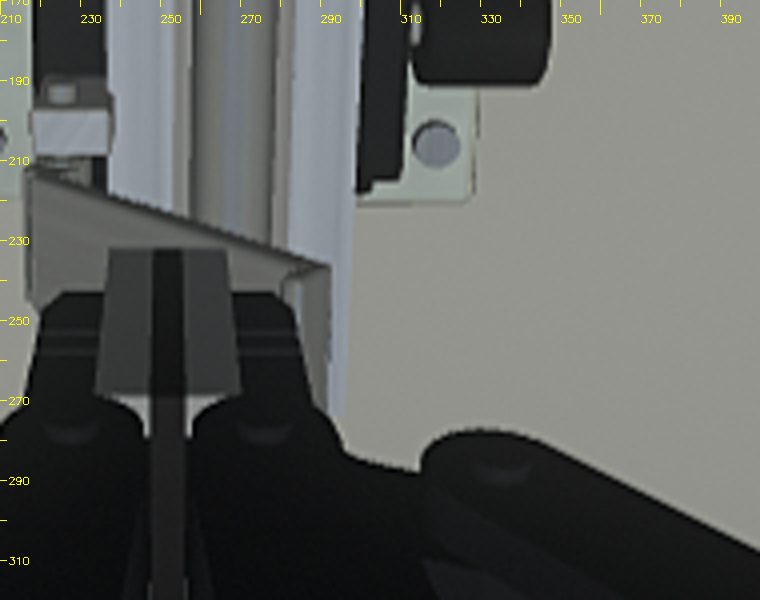

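```bash
python3 -m crank '[[[-1,0,0.7,0.9,0],[-1,0,0.9,0.6,0],[-1,0,0.6,0.3,0],[-1,0,0,0,0]]]'
python3 f.py
python3 -m crank '[[[-1,0,0.3,0,0],[-1,0,0,0,0]]]' | grep force; python3 f.py
```

```text
time: 32.35
tool_pos: [0.5913, -0.1691, 0.1254]
tool_rot: [0.46, -0.461, 0.537, -0.536]
contact_force: [-0.9, -0.1, -0.2]
gripper_width: 0.002
32.5 [-15.15  -7.91 126.12] Fgroove -0.35 -0.26 Fz 0.66
contact_force: [0.2, -0.2, 0.2]
32.9 [-15.23  -8.08 123.61] Fgroove -0.12 0.12 Fz 0.38
```

```bash
python3 -m crank '[[[-1,0,0.1,0,0],[-1,0,0,0,0]]]' | grep force; python3 f.py
python3 -c "
from h import *
crop('side',255,190,90,95,6,'s18.png')
f=grab_frame('wrist'); crop('wrist',210,170,190,150,4,'w18.png',f['frame'])"
```

```text
contact_force: [0.2, 0.2, 1.6]
33.3 [-15.26  -8.3  122.92] Fgroove -0.07 0.59 Fz 2.91
```

View pics/s18.png

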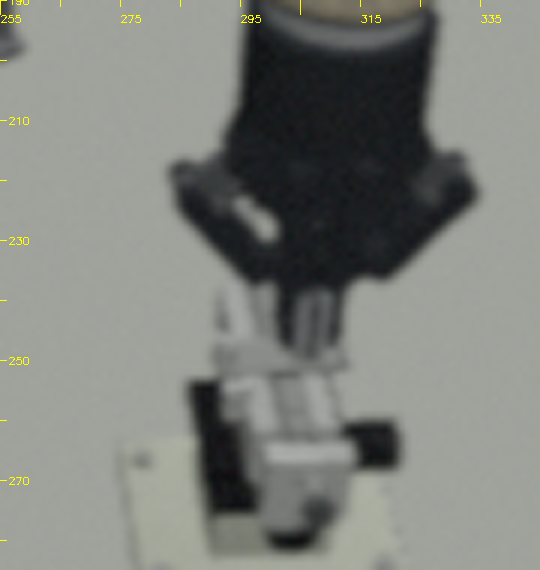

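View pics/w18.png

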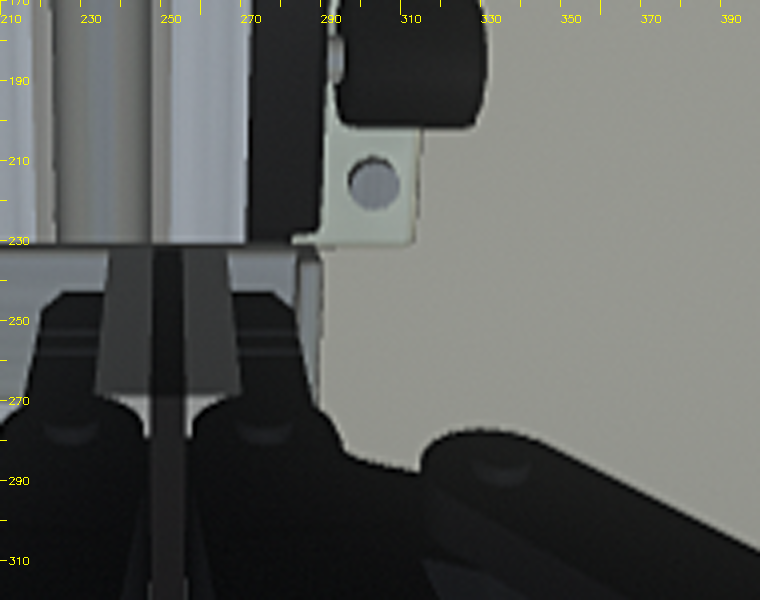

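```bash
python3 -m crank '[[[-1,0,0.1,0,0],[-1,0,0,0,0]]]' | grep force; python3 f.py
```

```text
contact_force: [-2.3, 1.5, 5.8]
33.8 [-15.26  -8.41 122.74] Fgroove 0.76 2.59 Fz 6.38
```

The strap is bottomed: Fz jumped to 6 N and the height stopped at 122.7 mm, against the nominal 123 mm. Lifting off.

```bash
python3 -m crank '[[[-1,0,-0.2,0,0],[-1,0,-0.5,0,0],[-1,0,-2,0,0],[-1,0,-4,0,0],[-1,0,-5,0,0],[-1,-4,-3,0,0],[-1,-5,0,0,0],[-1,-4,0,0,0]]]'
python3 - <<'E'
from h import *
f=grab_frame('wrist'); cv2.imwrite('pics/w20.png',f['frame'][:,:,::-1]); crop('wrist',170,190,190,150,4,'w20c.png',f['frame'])
crop('side',255,190,90,95,6,'s20.png')
m,s,t=avg(2); print(t,car(m[:3]),m[4:])
E
```

```text
time: 34.8
tool_pos: [0.6119, -0.0394, 0.2712]
tool_rot: [-0.461, 0.46, -0.536, 0.537]
contact_force: [0.9, -1.0, -0.5]
gripper_width: 0.001
35.0 [115.68708274  -8.09160687 269.92653196] [-4.27518767e-01 -3.16435393e-01 -7.51293002e-03 -7.38483634e-06]
```

View pics/w20.png

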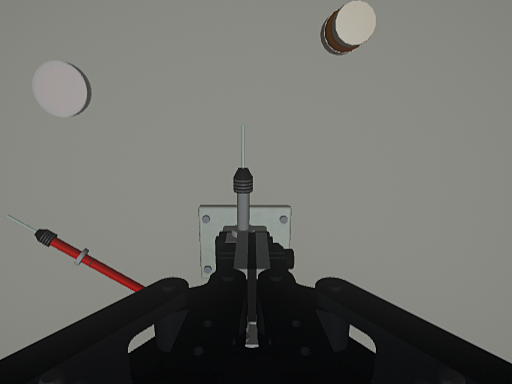

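View pics/s20.png

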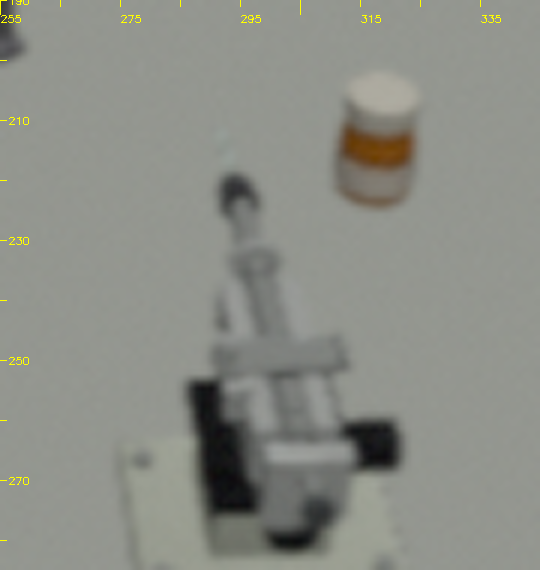

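```bash
python3 -m crank '[[[-1,4.5,0,0,0],[-1,5,0,0,0],[-1,5,0,0,0],[-1,5,0,0,0],[-1,4.5,2,0,0],[-1,0,2,0,0],[-1,0,0,0,0]]]'
python3 - <<'E'
from h import *
f=grab_frame('wrist'); cv2.imwrite('pics/w21.png',f['frame'][:,:,::-1]); crop('wrist',170,90,180,140,4,'w21c.png',f['frame'])
m,s,t=avg(2); print(t,car(m[:3]),m[4:])
E
```

```text
time: 35.88
tool_pos: [0.5735, -0.278, 0.2261]
tool_rot: [0.46, -0.461, 0.539, -0.535]
contact_force: [0.8, 0.0, -0.1]
gripper_width: 0.002
36.025 [-124.6852912    -8.55061308  229.26442491] [ 0.31804656  0.21694178 -0.23084924  0.00227365]
```

View pics/w21.png

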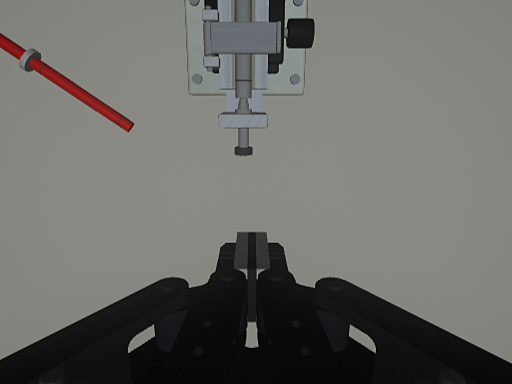

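View pics/w21c.png

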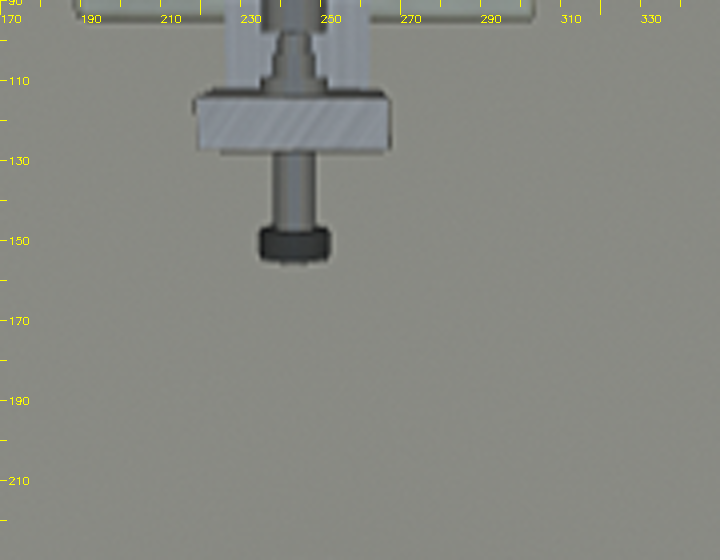

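```bash
python3 - <<'E'
from h import *
f=grab_frame('wrist'); crop('wrist',185,0,130,130,5,'w22.png',f['frame'])
f=grab_frame('top'); cv2.imwrite('pics/t22.png',f['frame'][:,:,::-1])
E
```

View pics/w22.png

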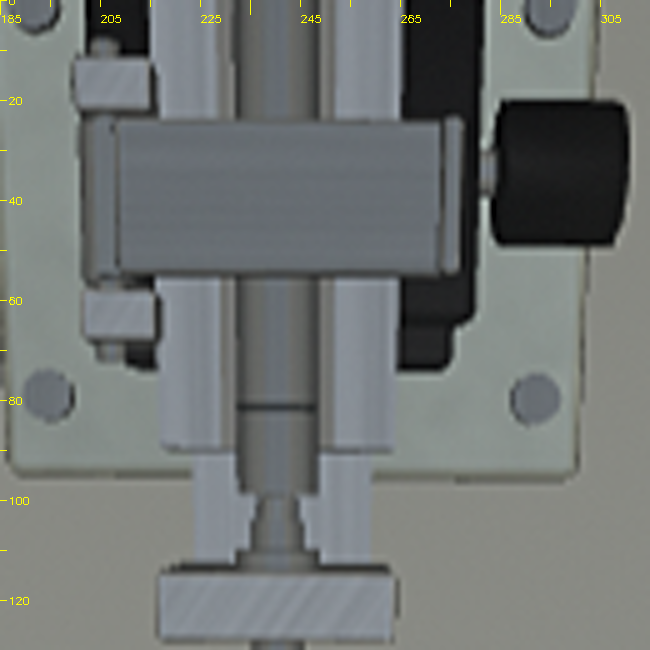

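View pics/t22.png

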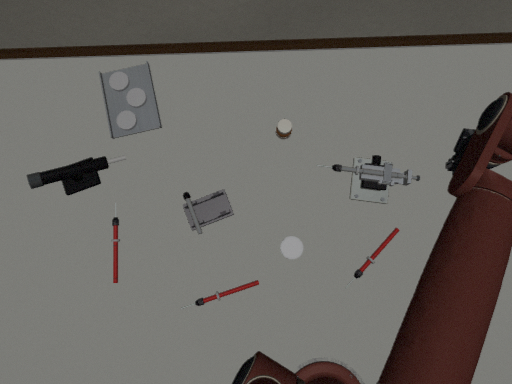

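The close view shows the tail (240,98) meeting the pin nose with no visible gap. The strap lies flat across the shank (rows 22–55). The top view shows the short holder, dish (292,248) and jar (284,128) where they started. Handing in.

```bash
python3 -c "
from plant import *
print(job_done())"
```

```text
the job is handed in; nothing more can be done
None
```

The holder is seated in the V-groove with its tail against the stop pin and the keeper folded down on its shank. I handed the job in at about 36 s of the 64 s allowed; no verdict is reported.

- **Placing:** I gripped the neck, carried the holder over and laid it in the groove with its tail near x -37 mm, about 20 mm short of the stop. It touched one flank first, and I centred it before letting go. The groove's yaw turned out about 1.7° off my first top-camera fit, so I corrected that before sliding.
- **Sliding:** I pushed on the collar's front face with the half-open fingers in small steps. Sliding force read about 0 to 0.7 N, with noise of about ±0.5 N. Contact then rose 1.1, 2.2, 3.5 N, and I stopped at 3.5 N and backed off.
- **Keeper:** I folded it over with the shut fingers until it stopped at 122.7 mm (nominal 123 mm) with about 6 N down, then lifted clear.

**Last checks:** The close wrist picture shows no visible gap between the tail and the pin nose, and the strap flat across the shank. The glass is out over the open end. The short holder, dish and jar look unmoved, and the robot is clear of everything. No check failed, but "still touching" after I backed off rests on the picture alone, because I did not feel for it again.

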